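# Rebuild the shaft stack of a peristaltic pump drive

### The arm

A 6-joint arm with a two-finger parallel gripper is mounted at the origin on the work surface. World frame = base frame: x ahead of the robot, y to its left, z up, the work surface at z = 0. Lengths are in m, angles in rad, forces in N, time in s.
With the tool pointing down it reaches from about 0.25 to 0.8 m from the base axis. Payload 8.5 kg.
Tool frame: the origin (TCP) lies on the centre line of the jaws, within the pads' length; the fingertips stand 17 mm ahead of it and the grasp point (between the pads) lies 2 mm behind it; z points along the fingers, x is the direction in which the jaws open and shut, and the axes are right-handed (so a half turn about z gives the same grasp; the last joint's range is limited). The gripper opens to 85 mm and grips with 20 to 120 N. Pads are 22 mm wide; open, the fingers measure 114 mm over their backs; the gripper's body (76 mm by 85 mm) begins 54 mm behind the grasp point. The pads swing forward as they close: fully open they stand 13 mm farther back than shut.
Start: joints at [1.319, 0.238, -0.013, 1.319, 0, 1.571], TCP at [0.131, 0.508, 0.211] pointing down, gripper open.
Joint ranges: [-2.66, 2.66], [-1.03, 1.9], [-1.14, 1.46], [-1.82, 2.27], [-1.45, 1.34], [-3.14, 3.14]. Speed limits (rad/s): [2.22, 2.22, 2.79, 3.14, 3.14, 3.14].

### API

Orientations are given as [roll, pitch, yaw] about the fixed x, y, z axes, in that order (R = Rz(yaw) Ry(pitch) Rx(roll)).
In Python, from bench import * gives the robot as it stands.
- The arm moves only by the tool move_arm, never from a script. Its argument "targets" is a list of rows, each a list of 3 entries, a list of its own where there are three numbers: the closure in counts, from 0 (fully open) to 255 (shut), then the shift along the tool's x, y, z in m, then the turn about the tool's z in rad. A call has 1 to 20 rows; each row is the pose to reach, as a shift and turn from the pose measured when the call began, along the tool's axes at that moment; what a row does not reach only later rows make up. A row lasts 1/8 s, in which the tool goes at most 62.5 mm and 10.7 degrees, less where a joint would pass 70% of its speed; a pose out of reach is approached as far as the arm can. A call with a gripper value outside its range is refused whole. The fingers move at their own pace and stop on an object; "force" is the grip in N (left out, the last holds). Time passes only in rows, so rows that repeat a pose let the fingers close. It gives the time, the measured TCP pose, the force and the opening at its end, in the units of the state.
- observe(): the state, without advancing time (a new reading comes with each control period).
- grab_frame(name): name is "scene" or "side" or "wrist"; returns a dict with "color" (480x640x3 uint8, blue, green, red), "K" (3x3 intrinsics, pixels), "k1" (the pictures are not rectified: a ray, as slopes to the right and down, at radius r is drawn at 1 + k1 r^2 times it, then the intrinsics apply), "R" (3x3) and "t" (3): a world point X has camera coordinates R X + t. Camera axes: x right, y down, z forward; pixel columns grow to the right and rows downward; lengths in m; the calibration is good to about 2 mm. A picture is of the moment at which its call begins. There is no depth.
- hand_in(): hands the job in, once; it reports no verdict.
Trained networks look in the newest picture that a camera, given by its name, has taken for a name from the list of things; names that differ only in an ending like _2 or _b are one class to them, and where a whole thing is asked for, a point or a joint stands for the part that bears it (a point fixed in the world has none). Each returns a list of dicts, best first, with "confidence" (0 to 1); they miss things now and then, are a little off and sometimes report something else, mostly with a low value. They report only what shows in the picture. A call takes as long as a camera call. They do not tell look-alikes from the thing itself.
- spot_in(target, camera): "rect" ([left, top, width, height] as shares, 0 to 1, of the picture: columns of its width, rows of its height, round what is visible of it).
The state is a dict: "t": time; "qpos": joint angles; "joint_velocities": joint speeds; "effort": joint torques, N m; "eef_pos": TCP position; "tool_rot": TCP orientation; "contact_force": force on the tool from outside, world axes, zero at the start; "torque": the same for the moment, N m; "finger_gap": finger opening in m.
Only numpy, scipy, OpenCV 4.12 (cv2) and the standard library are available. Lean on these libraries where they do the work, as an engineer would, in place of code of your own. Each camera call takes 0.05 s, during which the arm holds its last target.

### The job

The pump drive lies on its back with its shaft pointing up. Slide the bearing and then the spacer sleeve down the shaft onto its sprung seat, then fit the square retainer over the shaft's T-shaped end, press it gently down against the spring, turn it a quarter turn and let it spring up so that it stays locked on by itself. Never force any part on hard, and do not disturb the bottle, jar and screwdriver.

Things in the scene. Friction and masses are not known exactly. Their poses are not given: they have to be found in the camera images.
- drive: White pump drive housing fixed on its back. Origin on the shaft axis at table level, z up along the shaft. Housing 180 (x, -60 to +120) by 140 (y) by 70 mm high; black display panel on top at the +x end. The upright steel shaft is 22 mm in diameter to 127 mm above the table, then chamfers to a 15 mm wide shoulder at 133 mm, then a 6.4 mm neck carrying a crossbar.
- crossbar (a point): On the shaft axis at the top of the T-shaped shaft end, 151 mm above the table. The crossbar is a level round bar with ball ends, 22 mm long, 7 mm thick, underside at 144 mm. Its angle is NOT measured (this frame turns with the housing): it lies along the drive's y axis turned about z by anything from -1.5 to +1.5 rad. The gearbox holds it there.
- seat (a point): On the shaft axis, at the top of the unloaded sprung seat, a disc of 33 mm diameter round the shaft, 95 mm above the table (this point does not move with it). The spring starts to give at 3 N, then takes 0.9 N more per mm; 12 mm of travel.
- bearing: Ball bearing: a steel ring, the balls showing on its upper face, 46 mm outside, 25 mm bore, 14 mm high, lying flat on the table; origin at the centre of its underside, z its axis. Goes on first, on the seat. It passes over shaft and crossbar with 1.5 mm to spare all round.
- spacer: Aluminium sleeve, 36 mm outside, 25 mm bore, 24 mm high, standing on the table; origin at the centre of its underside, z its axis. Goes on second. Its top is then at 133 mm.
- retainer: Square retainer, black with four grey corner pads on top, 40 x 40 x 17.5 mm high, right way up; origin at the centre of its underside, z up. The lower 10 mm is a 27 x 27 mm well, open below; above it a 5 mm plate with a through slot 24.5 mm long (along its y), 10.5 mm wide; then pads 2.5 mm high, between which a 9 mm wide cross groove runs along its x.
- retainer_slot (a point): Centre of the plate's upper face, 15 mm above the retainer's underside. With the slot out of line the plate rests on the crossbar (retainer's underside 141 mm above the table); in line with the bar within about 0.2 rad it drops on to stand on the spacer at 133 mm.
- retainer_top (a point): Centre of the top, 17.5 mm above the underside. Pressed 6.5 to 10 mm below 133 mm (9 to 12 N), the pads clear the bar's underside and it turns either way; at 10 mm it bottoms hard on the shoulder. After 90 degrees, let go, it springs up until the cross groove catches the bar: locked, underside at 129 mm.
- bottle: Bystander: upright reagent bottle with an orange cap, 68 mm diameter, 170 mm high; origin at the centre of its underside.
- jar: Bystander: small jar with a black lid, 60 mm diameter, 80 mm high; origin at the centre of its underside.
- screwdriver: Bystander: screwdriver, 180 mm long, lying on the table along its own x; origin at the middle of its underside.
Things that resemble listed ones, but are neither listed nor needed, are in the scene too. Leave any pink or red look-alike of the retainer alone.

How it is judged:
On the way, in this order (a step that is already met when the one before it is completed fails the run):
1. the bearing lies on the seat, let go (z of bearing in the frame of drive between 0.0925 and 0.0965 m and horizontal distance between bearing and drive below 0.003 m and contact force between the fingers and bearing below 0.1 N), for 0.2 s.
2. the spacer stands on the bearing round the shaft, let go (z of spacer in the frame of drive between 0.1065 and 0.1105 m and horizontal distance between spacer and drive below 0.003 m and contact force between the fingers and spacer below 0.1 N), for 0.2 s.
3. the retainer is over the crossbar and pressed down against the spring (z of retainer in the frame of drive between 0.122 and 0.1275 m and horizontal distance between retainer and drive below 0.004 m), for 0.1 s.
At the end, for the whole second after the job is handed in: Bearing, spacer and retainer are on the shaft in that order, upright within 0.08 rad, 3 mm (retainer 4 mm) off axis at most, at rest. The retainer locks the spring down: undersides of retainer 126.5 to 131, spacer 102.5 to 107.2, bearing 88.5 to 93.2 mm above the table (z of bearing in the frame of drive between 0.0885 and 0.0932 m and horizontal distance between each of bearing, spacer and drive below 0.003 m and z of spacer in the frame of drive between 0.1025 and 0.1072 m and z of retainer in the frame of drive between 0.1265 and 0.131 m and horizontal distance between retainer and drive below 0.004 m and angle between each of retainer, spacer, bearing's own z axis and vertical below 0.08 rad and linear speed of retainer below 0.01 m/s); the robot touches nothing.
It fails at once if the bearing is pressed or wedged on the drive or its shaft with more than 35 N (contact force between bearing and drive above 35 N).
It fails at once if the spacer is pressed or wedged on the drive or its shaft with more than 35 N (contact force between spacer and drive above 35 N).
It fails at once if the retainer is pressed or wedged on the drive or its shaft with more than 50 N (contact force between retainer and drive above 50 N).
It fails at once if the bottle, jar or screwdriver is moved by more than 20 mm (distance of any of bottle, jar, screwdriver from where it was at the start of the episode above 0.02 m).
It also fails if it takes over 72 s, if anything falls off the work surface, if the arm or the gripper's body presses on something with over 40 N, if the wrist force passes 120 N, or if a joint passes its speed limit or range.

## Working session

There is one attempt and no reset: what is moved stays moved. The work goes in short steps, Python scripts to look and compute and a tool call to move; the robot and the scene stay as the last step left them, time stands still between calls to the robot, and variables do not carry over. Pictures are saved under pics/ and viewed, and the job is handed in when it is done.

Besides the shell and the picture viewer there is one more tool, called after ">>>" by a JSON object that holds its "method" and its "body". move_arm: Moves the arm, as the interface text tells. Its arguments: {"type":"object","properties":{"targets":{"type":"array","items":{"type":"array"}},"force":{"type":"number"}},"required":["targets"]}

```bash
ls; mkdir -p pics; python3 - <<'E'
from bench import *
import cv2
print(observe())
for n in ["scene","side","wrist"]:
    f=grab_frame(n); cv2.imwrite(f"pics/{n}0.png",f["color"]); print(n,f["K"],f["k1"],f["R"],f["t"])
    for t in ["drive","bearing","spacer","retainer","crossbar","bottle","jar","screwdriver"]:
        print(t,[( [round(x*s) for x,s in zip(d["rect"],(640,480,640,480))],round(d["confidence"],2)) for d in spot_in(t,n)])
E
```

```text
pics
{'t': 0.0, 'qpos': array([ 1.31898432e+00,  2.38759778e-01, -1.42671452e-02,  1.31919189e+00,
       -7.01735550e-06,  1.57081745e+00]), 'joint_velocities': array([-9.82245381e-05,  1.19761712e-03,  1.13466823e-03, -1.27059166e-03,
       -8.23483769e-04, -5.26028800e-04]), 'effort': array([-3.34295564e-04, -5.38773322e+01,  3.46438587e+01,  1.83319976e-02,
       -7.51090897e-05,  1.56193725e-06]), 'eef_pos': array([0.1306992 , 0.50800843, 0.21088364]), 'tool_rot': array([3.14158561e+00, 1.42248300e-03, 1.31896320e+00]), 'contact_force': array([ 0.47394638, -0.06394097,  0.038953  ]), 'torque': array([0.01370982, 0.03219667, 0.04239914]), 'finger_gap': 0.08546569660670918}
scene [[473.96809748   0.         320.97462525]
 [  0.         473.96809748 238.11711769]
 [  0.           0.           1.        ]] 0.012389052100880092 [[-0.03435469  0.99919566  0.02068301]
 [ 0.73039055  0.03922769 -0.68190237]
 [-0.68216523 -0.00831987 -0.73115072]] [ 0.05371796 -0.28384335  1.59388974]
drive []
bearing [([278, 290, 15, 21], 0.61)]
spacer [([236, 253, 14, 13], 0.56)]
retainer [([329, 245
[... 862 characters left out ...]
, 0.71), ([274, 338, 25, 24], 0.68), ([263, 275, 26, 21], 0.62)]
crossbar [([271, 188, 85, 70], 0.71)]
bottle [([410, 262, 39, 73], 0.57), ([293, 303, 18, 23], 0.34)]
jar [([201, 179, 26, 36], 0.82), ([292, 303, 16, 19], 0.17)]
screwdriver [([388, 383, 71, 67], 0.91)]
wrist [[335.10904848   0.         316.43904309]
 [  0.         335.10904848 237.52813251]
 [  0.           0.           1.        ]] 0.008769937877024596 [[ 2.49838903e-01  9.68287414e-01  7.65852315e-05]
 [ 9.19539629e-01 -2.37285708e-01  3.13276815e-01]
 [ 3.03360170e-01 -7.81983125e-02 -9.49661851e-01]] [-0.52526896 -0.03951878  0.3798883 ]
drive []
bearing []
spacer []
retainer []
crossbar []
bottle []
jar []
screwdriver []
```

```bash
python3 - <<'E'
import cv2
a=cv2.imread("pics/scene0.png"); b=cv2.imread("pics/side0.png")
cv2.imwrite("pics/scene0c.png",cv2.resize(a[200:360,190:510],(800,400),interpolation=cv2.INTER_CUBIC))
cv2.imwrite("pics/side0c.png",cv2.resize(b[160:460,180:480],(600,600),interpolation=cv2.INTER_CUBIC))
E
```

```text
(no output)
```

View pics/scene0.png

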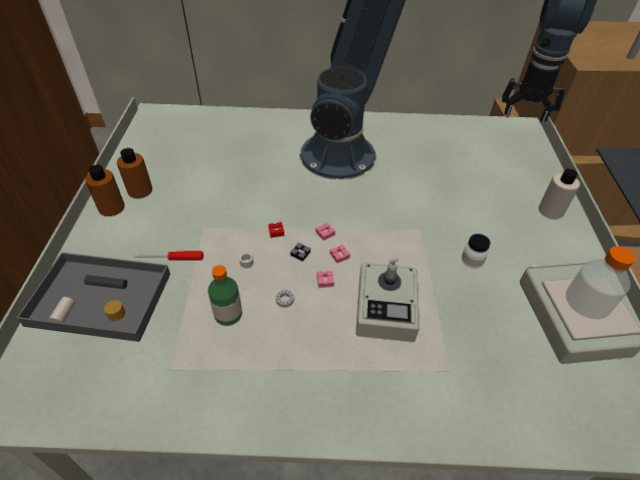

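View pics/wrist0.png

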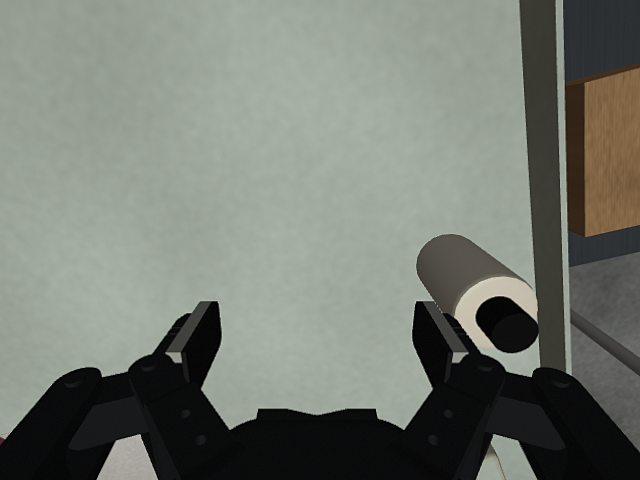

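```bash
echo
```

```text
(no output)
```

View pics/scene0c.png

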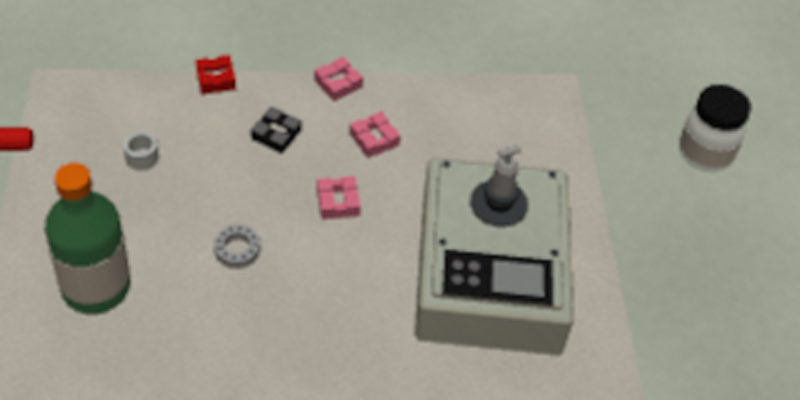

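View pics/side0c.png

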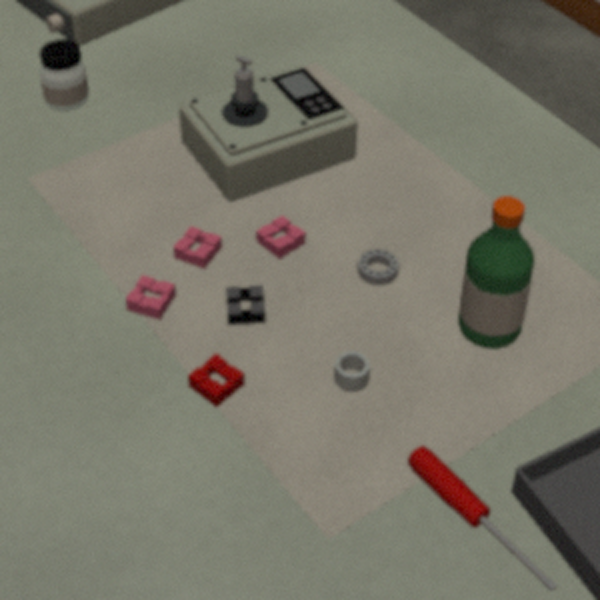

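```bash
cat > h.py <<'E'
from bench import *
import cv2, numpy as np
from scipy.optimize import least_squares
def ray(f,u,v):
    K=f["K"];d=cv2.undistortPoints(np.array([[[u,v]]],float),K,np.array([f["k1"],0,0,0,0.]))[0,0]
    R=f["R"];return -R.T@f["t"], R.T@np.array([d[0],d[1],1.])
def onz(f,u,v,z):
    o,d=ray(f,u,v); return o+d*(z-o[2])/d[2]
def tri(obs):
    A=np.zeros((3,3));b=np.zeros(3)
    for f,u,v in obs:
        o,d=ray(f,u,v);d=d/np.linalg.norm(d);P=np.eye(3)-np.outer(d,d);A+=P;b+=P@o
    X=np.linalg.solve(A,b);return X
def proj(f,X):
    X=np.atleast_2d(X).astype(float)
    p,_=cv2.projectPoints(X.reshape(-1,1,3),cv2.Rodrigues(f["R"])[0],np.array(f["t"],float),f["K"],np.array([f["k1"],0,0,0,0.]))
    return p.reshape(-1,2)
def shift(target,yaw=None):
    """shift in tool axes to move tcp to target"""
    s=observe();r,p,y=s["tool_rot"]
    from scipy.spatial.transform import Rotation as Ro
    R=Ro.from_euler("xyz",[r,p,y]).as_matrix()
    return R.T@(np.array(target)-s["eef_pos"])
def show(f,name,box=None,sc=1):
    a=f["color"]
    if box: l,t,w,h=box;a=a[t:t+h,l:l+w]
    cv2.imwrite(f"pics/{name}.png",cv2.resize(a,None,fx=sc,fy=sc,interpolation=cv2.INTER_CUBIC))
E
python3 - <<'E'
from h import *
S=grab_frame("scene");D=grab_frame("side")
c=lambda x,y:(190+x/2.5,200+y/2.5)
d=lambda x,y:(180+x/2,160+y/2)
P={"bearing":((237,244),(379,265),.014),"spacer top":((141,142),(352,362),.024),"ret":((277,128),(246,302),.0175),"crossbar":((509,152),(244,63),.148),
"housing corner a":((433,161),(182,116),.07),"hc b":((567,178),(282,72),.07),"jar top":((722,105),(61,52),.08),"cap":((73,177),(508,210),.17)}
for k,(a,b,z) in P.items():
    print(k,onz(S,*c(*a),z).round(4),onz(D,*d(*b),z).round(4),tri([(S,*c(*a)),(D,*d(*b))]).round(4))
for q in [(430,161),(569,176),(570,320),(420,312)]: print("corner",onz(S,*c(*q),.07).round(4))
E
```

```text
bearing [ 0.6091 -0.1224  0.014 ] [ 0.6017 -0.1296  0.014 ] [ 0.6054 -0.1237  0.0079]
spacer top [ 0.4906 -0.2331  0.024 ] [ 0.4896 -0.2355  0.024 ] [ 0.4901 -0.2339  0.0227]
ret [ 0.4579 -0.0925  0.0175] [ 0.4474 -0.1011  0.0175] [ 0.4512 -0.0935  0.0093]
crossbar [0.5907 0.1293 0.148 ] [0.583  0.1198 0.148 ] [0.5872 0.1292 0.1423]
housing corner a [0.5395 0.068  0.07  ] [0.5193 0.1635 0.07  ] [0.5174 0.0939 0.0866]
hc b [0.5544 0.199  0.07  ] [0.6715 0.1764 0.07  ] [0.6286 0.1565 0.124 ]
jar top [0.4573 0.3665 0.08  ] [0.4487 0.3615 0.08  ] [0.4516 0.3693 0.0744]
cap [ 0.6575 -0.2544  0.17  ] [ 0.6478 -0.2629  0.17  ] [ 0.653  -0.2569  0.1636]
corner [0.5396 0.065  0.07  ]
corner [0.5517 0.2013 0.07  ]
corner [0.717  0.1848 0.07  ]
corner [0.7151 0.0518 0.07  ]
```

```bash
python3 - <<'E'
from h import *
from scipy.spatial.transform import Rotation as Ro
f=grab_frame("wrist");s=observe()
R=Ro.from_euler("xyz",s["tool_rot"]).as_matrix()
C=-f["R"].T@f["t"]
print("cam in tool",(R.T@(C-s["eef_pos"])).round(4)); print((f["R"]@R).round(3))
# center ray at depth
o,d=ray(f,320,240)
for dz in (-.0,.05,.1,.15,.2):
    X=s["eef_pos"]+R@np.array([0,0,dz]);p=o+d*(X[2]-o[2])/d[2]
    print(dz,(R.T@(p-s["eef_pos"])).round(3), proj(f,X).round())
print("shift to drive view",shift([0.588,0.127,0.30]),shift([.605,-.124,.2]))
E
```

```text
cam in tool [ 0.0003 -0.0811 -0.1617]
[[ 1.     0.001 -0.   ]
 [-0.001  0.95  -0.313]
 [-0.     0.313  0.95 ]]
-0.0 [ 0.002 -0.026 -0.   ] [[316. 287.]]
0.05 [ 0.003 -0.01   0.05 ] [[316. 253.]]
0.1 [0.003 0.007 0.1  ] [[316. 231.]]
0.15 [0.004 0.024 0.15 ] [[316. 216.]]
0.2 [0.004 0.041 0.2  ] [[316. 205.]]
shift to drive view [-0.25548194  0.53781704 -0.08849131] [-0.4943272   0.61681371  0.01152102]
```

>>> {"method": "move_arm", "body": {"targets": [[0,[-0.255,0.538,-0.06],0],[0,[-0.255,0.538,-0.06],0],[0,[-0.255,0.538,-0.06],0],[0,[-0.255,0.538,-0.06],0],[0,[-0.255,0.538,-0.06],0],[0,[-0.255,0.538,-0.06],0],[0,[-0.255,0.538,-0.06],0],[0,[-0.255,0.538,-0.06],0],[0,[-0.255,0.538,-0.06],0],[0,[-0.255,0.538,-0.06],0],[0,[-0.255,0.538,-0.06],0],[0,[-0.255,0.538,-0.06],0],[0,[-0.255,0.538,-0.06],0]]}}

```text
t: 3.12
eef_pos: [0.5875, 0.1283, 0.2717]
tool_rot: [-3.141, -0.0, 1.32]
contact_force: [0.5, 0.8, -0.4]
finger_gap: 0.0855
```

```bash
python3 - <<'E'
from h import *
f=grab_frame("wrist");s=observe();print(s["t"],s["eef_pos"],s["tool_rot"],s["qpos"],s["joint_velocities"])
show(f,"w1")
show(f,"w1c",(240,140,160,160),4)
print(shift([.605,-.124,.12]))
print(spot_in("crossbar","wrist"),spot_in("seat","wrist"))
E
```

```text
3.175 [0.58750169 0.12828412 0.27180671] [ 3.14150727e+00 -5.29800672e-05  1.32038261e+00] [2.14976117e-01 3.65115440e-01 3.20836358e-01 1.52641716e+00
 9.02667689e-06 4.65389836e-01] [ 0.0005828  -0.00020518  0.00410175 -0.00057371 -0.00015177 -0.00190329]
[-0.24008726  0.07945679  0.15180077]
[{'rect': [0.3839, 0.2848, 0.2188, 0.3431], 'confidence': 0.57}] [{'rect': [0.3834, 0.28, 0.2194, 0.3419], 'confidence': 0.74}]
```

View pics/w1.png

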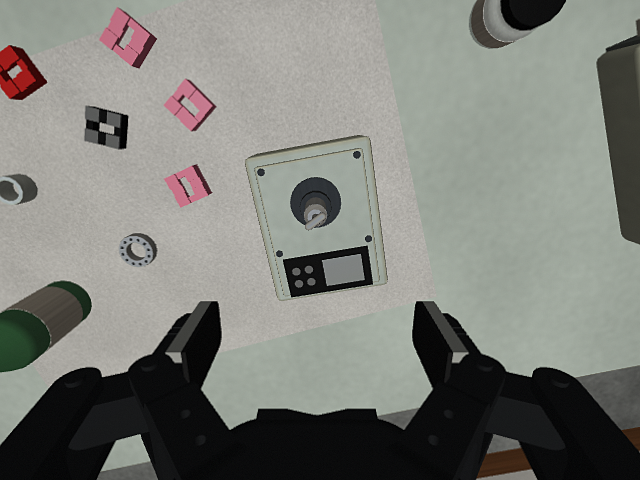

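View pics/w1c.png

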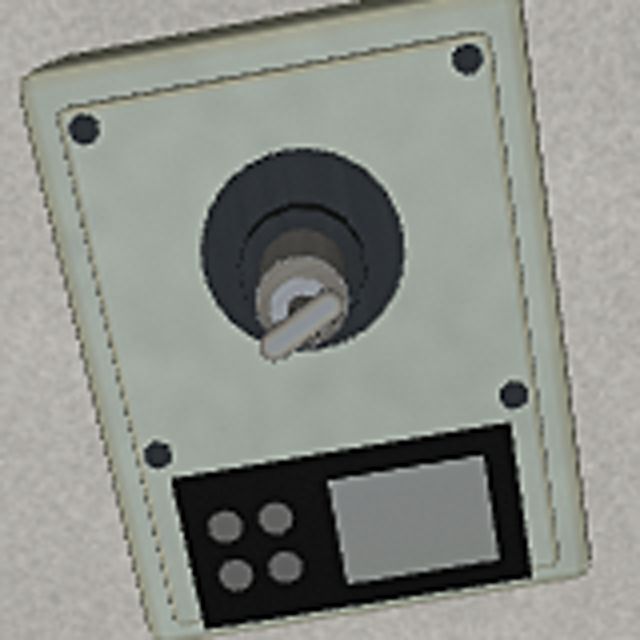

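```bash
python3 - <<'E'
from h import *
f=grab_frame("wrist")
c=lambda x,y:(240+x/4-.4,140+y/4-.4)
a=onz(f,*c(269,350),.1475);b=onz(f,*c(334,302),.1475);print("bar",a,b,(a+b)/2,np.linalg.norm(a-b),np.arctan2((b-a)[1],(b-a)[0]))
for q in [(84,129),(467,58),(513,394),(158,455)]: print(onz(f,*c(*q),.07).round(4))
print("seat",onz(f,*c(303,248),.07))
show(f,"w2c",(0,80,230,200),3.4)
E
```

```text
bar [0.58908967 0.11937835 0.1475    ] [0.58201274 0.13604967 0.1475    ] [0.5855512  0.12771401 0.1475    ] 0.01811121080867799 1.9722411965153788
[0.5387 0.0793 0.07  ]
[0.5462 0.1827 0.07  ]
[0.6407 0.1756 0.07  ]
[0.6334 0.0721 0.07  ]
seat [0.58473843 0.12808325 0.07      ]
```

View pics/w2c.png

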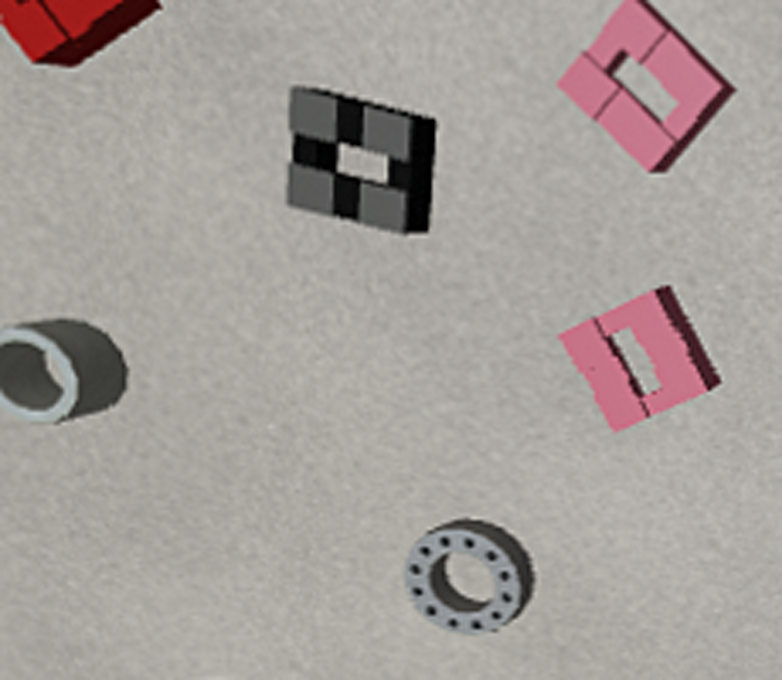

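```bash
python3 - <<'E'
from h import *
f=grab_frame("wrist");c=lambda x,y:(x/3.4-.3,80+y/3.4-.3)
b=onz(f,*c(466,581),.014);print("bearing",b, "spacer",onz(f,*c(37,376),.024))
q=[onz(f,*c(*p),.0175) for p in [(292,87),(412,119),(407,234),(289,205)]]
for x in q: print(x.round(4))
print("ret",np.mean(q,0))
print(shift([b[0],b[1],.12]))
E
```

```text
bearing [ 0.60167909 -0.12218404  0.014     ] spacer [ 0.48856322 -0.23154992  0.024     ]
[ 0.421  -0.103   0.0175]
[ 0.4403 -0.0682  0.0175]
[ 0.4749 -0.0862  0.0175]
[ 0.4558 -0.1217  0.0175]
ret [ 0.44801145 -0.09477696  0.0175    ]
[-0.23888041  0.07538759  0.15177476]
```

>>> {"method": "move_arm", "body": {"targets": [[0,[-0.06,0.019,0.0],0],[0,[-0.12,0.038,0.0],0],[0,[-0.18,0.057,0.04],0],[0,[-0.239,0.075,0.09],0],[0,[-0.239,0.075,0.15],0],[0,[-0.239,0.075,0.15],0],[0,[-0.239,0.075,0.15],0]]}}

```text
t: 4.25
eef_pos: [0.6001, -0.1223, 0.1203]
tool_rot: [-3.139, 0.0, 1.319]
contact_force: [-0.1, 0.1, 0.4]
finger_gap: 0.0851
```

```bash
python3 - <<'E'
from h import *
f=grab_frame("wrist");s=observe();print(s["t"],s["eef_pos"],s["tool_rot"])
show(f,"w3");print(spot_in("bearing","wrist"))
show(f,"w3c",(240,160,160,160),4)
E
```

```text
4.3 [ 0.60114544 -0.12203772  0.12189652] [-3.14132049e+00 -1.11279621e-04  1.31981614e+00]
[{'rect': [0.4495, 0.4275, 0.0831, 0.1104], 'confidence': 0.83}]
```

View pics/w3.png

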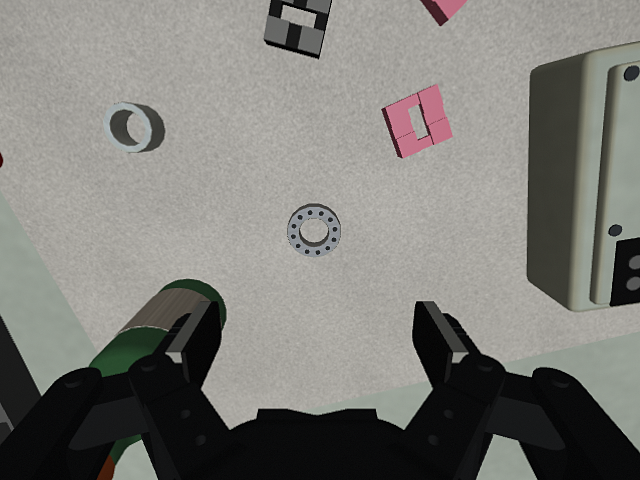

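View pics/w3c.png

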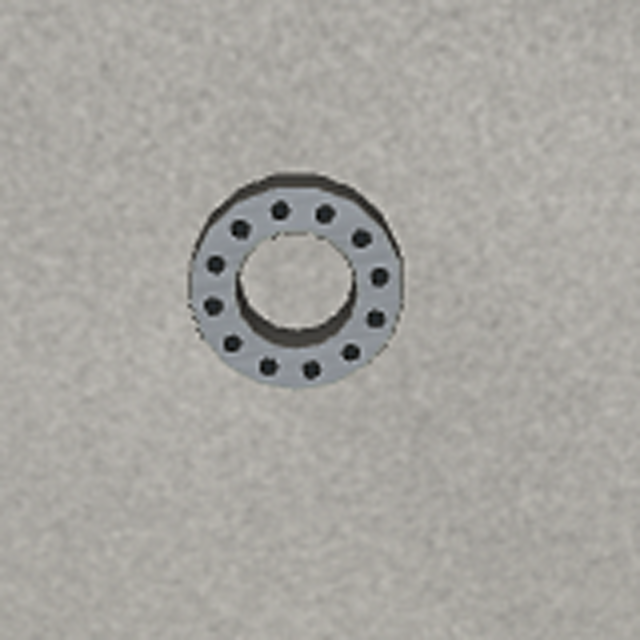

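```bash
python3 - <<'E'
from h import *
f=grab_frame("wrist");b=onz(f,240+296/4-.4,160+289/4-.4,.014);print(b,shift([b[0],b[1],.020]))
E
```

```text
[ 0.60447319 -0.12470175  0.014     ] [-0.00227088  0.00266695  0.10326326]
```

>>> {"method": "move_arm", "body": {"targets": [[60,[-0.002,0.003,0.05],0],[60,[-0.002,0.003,0.09],0],[60,[-0.002,0.003,0.1],0],[60,[-0.002,0.003,0.102],0],[60,[-0.002,0.003,0.102],0]], "force": 40}}

```text
t: 5.03
eef_pos: [0.6062, -0.1246, 0.0231]
tool_rot: [3.136, -0.0, 1.321]
contact_force: [0.4, -0.4, 1.1]
finger_gap: 0.0654
```

```bash
python3 - <<'E'
from h import *
f=grab_frame("wrist");s=observe();print(s["t"],s["eef_pos"],s["tool_rot"],s["contact_force"],s["finger_gap"])
show(f,"w4")
E
```

```text
5.075 [ 0.60613255 -0.12467304  0.02314605] [ 3.13625942e+00 -3.95897094e-04  1.32067492e+00] [-0.63479544  0.10107607  0.12048726] 0.06522271654632138
```

View pics/w4.png

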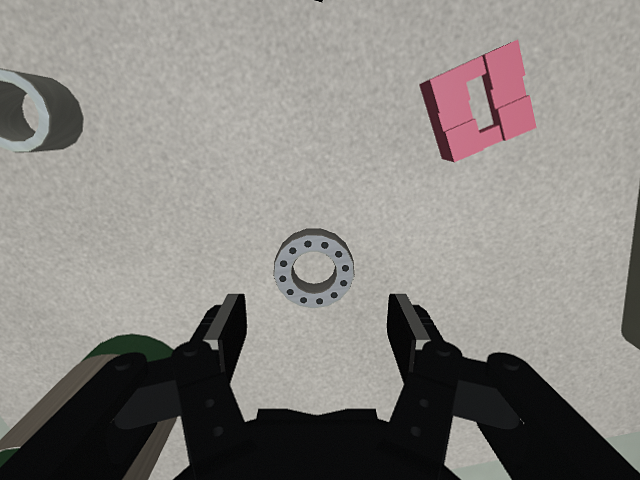

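```bash
python3 - <<'E'
from h import *
f=grab_frame("wrist");b=onz(f,314,271.5,.014);s=observe();print(b,s["eef_pos"],s["tool_rot"],shift([b[0],b[1],.014]));show(f,"w5c",(260,210,110,110),6)
E
```

```text
[ 0.60114364 -0.12448275  0.014     ] [ 0.6059149  -0.12468293  0.02292421] [ 3.13661208e+00 -3.68844484e-04  1.32063005e+00] [-0.00099054 -0.00471668  0.00890047]
```

View pics/w5c.png

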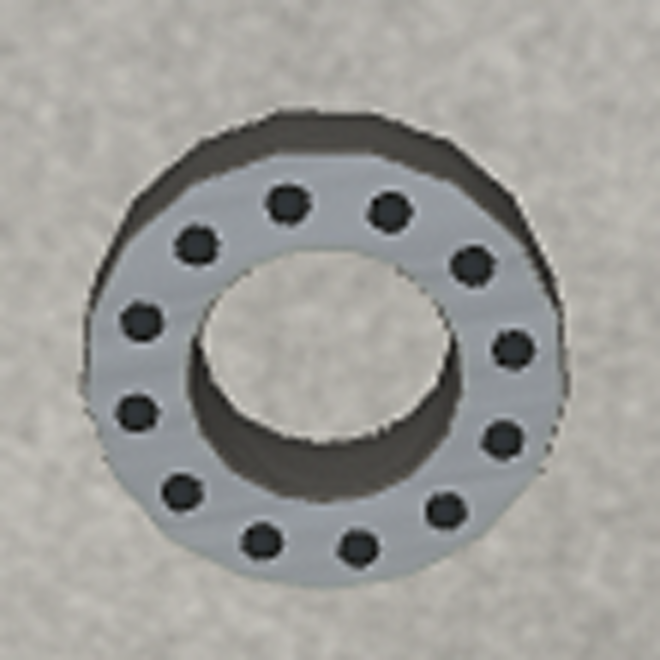

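>>> {"method": "move_arm", "body": {"targets": [[60,[-0.001,-0.004,0.001],0],[60,[-0.001,-0.004,0.001],0],[160,[-0.001,-0.004,0.001],0],[160,[-0.001,-0.004,0.001],0],[160,[-0.001,-0.004,0.001],0],[160,[-0.001,-0.004,0.001],0],[160,[-0.001,-0.004,0.001],0]], "force": 40}}

```text
t: 6.0
eef_pos: [0.6019, -0.1247, 0.0219]
tool_rot: [3.137, -0.0, 1.321]
contact_force: [-0.2, -0.2, -1.0]
finger_gap: 0.0315
```

```bash
python3 - <<'E'
from h import *
f=grab_frame("wrist");s=observe();print(s["t"],s["eef_pos"],s["tool_rot"],s["contact_force"],s["finger_gap"])
show(f,"w6");show(f,"w6c",(240,200,150,110),5)
E
```

```text
6.05 [ 0.60186504 -0.12466399  0.02187018] [ 3.13656522e+00 -3.96969502e-04  1.32067206e+00] [-0.38511899 -1.25708406  0.0694423 ] 0.03190204274319359
```

View pics/w6.png

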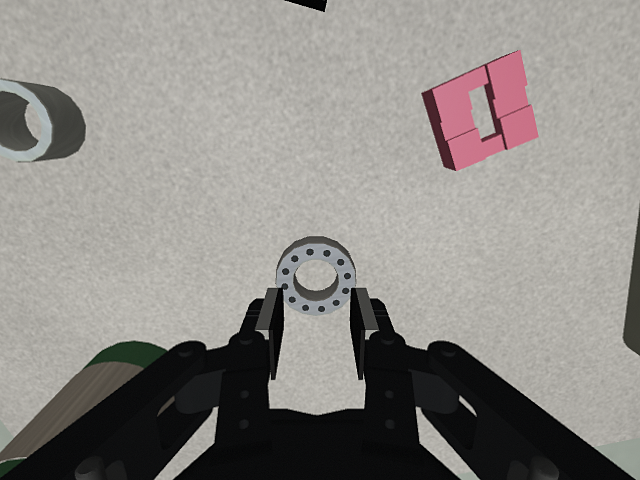

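View pics/w6c.png

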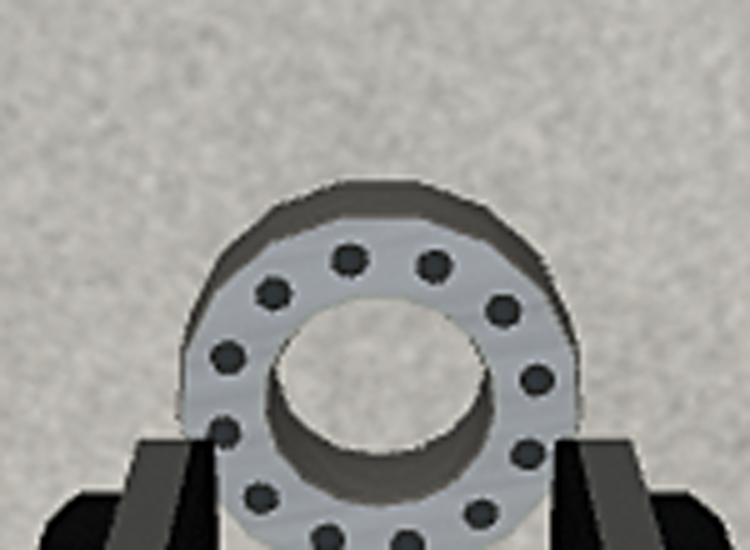

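>>> {"method": "move_arm", "body": {"targets": [[50,[0,0,-0.005],0],[50,[0,0,-0.005],0],[50,[0,0,-0.005],0],[50,[0,0,0.002],0],[50,[0,0,0.005],0],[50,[0,0,0.005],0]]}}

```text
t: 6.8
eef_pos: [0.6015, -0.1246, 0.0163]
tool_rot: [3.138, -0.0, 1.321]
contact_force: [-0.2, 0.3, -0.2]
finger_gap: 0.0685
```

```bash
python3 - <<'E'
from h import *
f=grab_frame("wrist");s=observe();print(s["t"],s["eef_pos"],s["tool_rot"],s["contact_force"],s["finger_gap"])
f2=grab_frame("side");show(f,"w7")
p=proj(f2,s["eef_pos"])[0];print(p,proj(f2,s["eef_pos"]*[1,1,0])[0])
show(f2,"s7c",(int(p[0])-60,int(p[1])-80,120,120),5)
E
```

```text
6.85 [ 0.60163941 -0.12460608  0.01657331] [ 3.13720272e+00 -3.46928882e-04  1.32067519e+00] [-0.42524063 -0.83380471  0.15719993] 0.0685846095778134
[368.19728091 290.3379477 ] [367.83650515 295.7239192 ]
```

View pics/s7c.png

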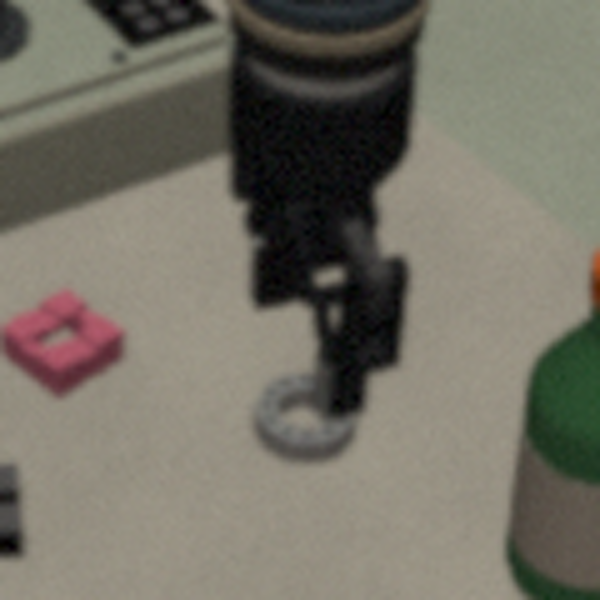

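View pics/w7.png

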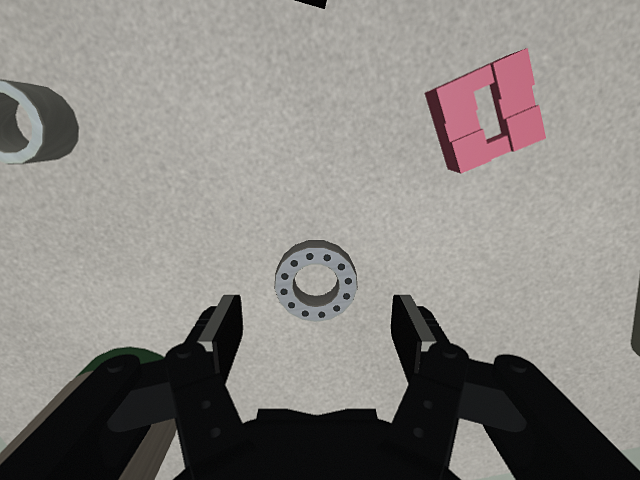

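```bash
python3 - <<'E'
from h import *
s=observe()
f=grab_frame("side");w=grab_frame("wrist")
R=cv2.Rodrigues(np.array([0,0,0.]))[0]
from scipy.spatial.transform import Rotation as Ro
R=Ro.from_euler("xyz",s["tool_rot"]).as_matrix()
for dz in (-.04,-.03,-.02,-.01,0,.01,.017):
    for x in (-.034,.034):
        for y in (-.011,0.011):
            X=s["eef_pos"]+R@[x,y,dz]
            p=proj(f,X)[0]; print(dz,x,y,((p-[308,210])*5).round(),proj(w,X)[0].round())
E
```

```text
-0.04 -0.034 -0.011 [312. 392.] [233. 307.]
-0.04 -0.034 0.011 [360. 380.] [237. 352.]
-0.04 0.034 -0.011 [253. 291.] [399. 307.]
-0.04 0.034 0.011 [300. 280.] [395. 352.]
-0.03 -0.034 -0.011 [311. 409.] [238. 295.]
-0.03 -0.034 0.011 [358. 397.] [242. 338.]
-0.03 0.034 -0.011 [253. 308.] [393. 295.]
-0.03 0.034 0.011 [299. 297.] [390. 338.]
-0.02 -0.034 -0.011 [309. 425.] [243. 285.]
-0.02 -0.034 0.011 [357. 414.] [246. 326.]
-0.02 0.034 -0.011 [252. 324.] [389. 285.]
-0.02 0.034 0.011 [298. 313.] [386. 326.]
-0.01 -0.034 -0.011 [308. 442.] [247. 276.]
-0.01 -0.034 0.011 [356. 430.] [250. 315.]
-0.01 0.034 -0.011 [251. 341.] [384. 276.]
-0.01 0.034 0.011 [297. 330.] [382. 315.]
0 -0.034 -0.011 [307. 459.] [251. 268.]
0 -0.034 0.011 [354. 447.] [253. 305.]
0 0.034 -0.011 [250. 357.] [381. 268.]
0 0.034 0.011 [296. 346.] [378. 305.]
0.01 -0.034 -0.011 [306. 475.] [254. 261.]
0.01 -0.034 0.011 [353. 463.] [257. 296.]
0.01 0.034 -0.011 [250. 373.] [377. 260.]
0.01 0.034 0.011 [295. 363.] [375. 296.]
0.017 -0.034 -0.011 [305. 486.] [256. 256.]
0.017 -0.034 0.011 [352. 474.] [259. 291.]
0.017 0.034 -0.011 [249. 385.] [375. 256.]
0.017 0.034 0.011 [294. 374.] [373. 290.]
```

>>> {"method": "move_arm", "body": {"targets": [[50,[0,0,0.006],0],[50,[0,0,0.012],0],[50,[0,0,0.018],0],[50,[0,0,0.022],0],[50,[0,0,0.022],0]]}}

```text
t: 7.62
eef_pos: [0.6018, -0.1246, -0.0055]
tool_rot: [3.137, -0.0, 1.321]
contact_force: [0.5, 0.1, 0.6]
finger_gap: 0.0686
```

```bash
python3 - <<'E'
from h import *
f=grab_frame("wrist");s=observe();print(s["t"],s["eef_pos"],s["tool_rot"],s["contact_force"],s["finger_gap"])
f2=grab_frame("side");show(f,"w8")
show(f2,"s8c",(308,210,120,120),5)
E
```

```text
7.675 [ 0.60198551 -0.12469047 -0.00518507] [ 3.13672601e+00 -3.74712804e-04  1.32065212e+00] [ 0.51567345  0.0850724  -0.16491149] 0.06889997756194392
```

View pics/s8c.png

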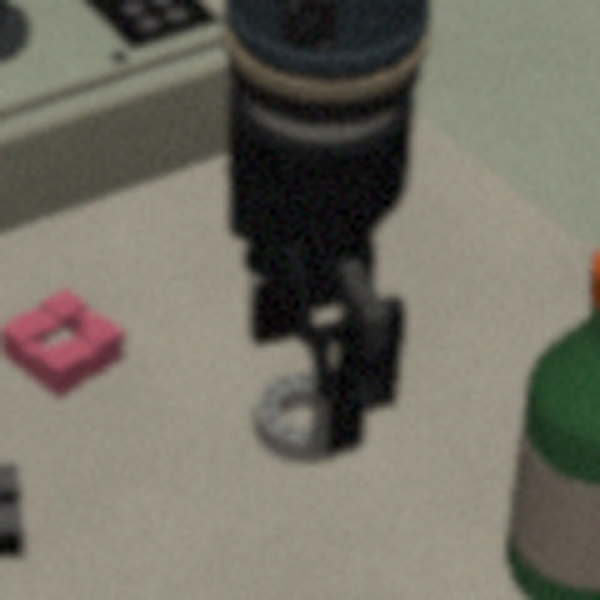

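View pics/w8.png

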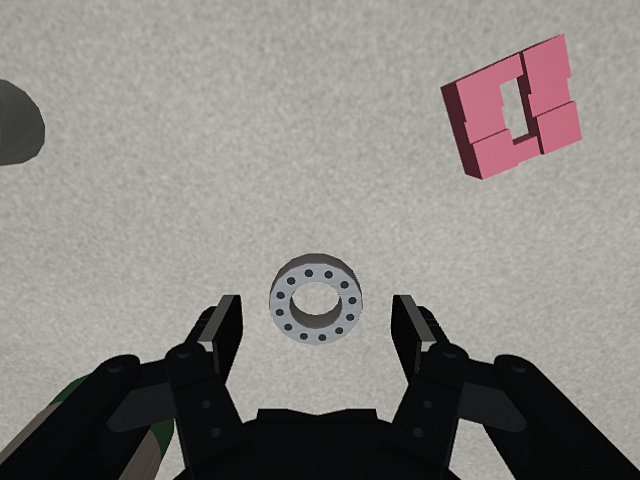

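```bash
python3 - <<'E'
from h import *
f=grab_frame("wrist");b=onz(f,316,303,.014);print(b,shift([b[0],b[1],-.018]))
E
```

```text
[ 0.60108299 -0.12437205  0.014     ] [ 5.37728661e-05 -1.23811175e-03  1.31099246e-02]
```

>>> {"method": "move_arm", "body": {"targets": [[50,[0,-0.001,0.006],0],[50,[0,-0.001,0.012],0],[50,[0,-0.001,0.012],0],[150,[0,-0.001,0.012],0],[150,[0,-0.001,0.012],0],[150,[0,-0.001,0.012],0],[150,[0,-0.001,0.012],0]], "force": 40}}

```text
t: 8.65
eef_pos: [0.6015, -0.1246, -0.0164]
tool_rot: [3.136, -0.0, 1.321]
contact_force: [-1.3, 0.5, 6.3]
finger_gap: 0.0436
```

```bash
python3 - <<'E'
from h import *
f=grab_frame("wrist");s=observe();print(s["t"],s["eef_pos"],s["tool_rot"],s["contact_force"],s["finger_gap"])
f2=grab_frame("side");show(f,"w9")
show(f2,"s9c",(308,210,120,120),5)
E
```

```text
8.7 [ 0.6014262  -0.12454633 -0.01640825] [ 3.13567554e+00 -3.87947045e-04  1.32060685e+00] [-2.05736441  0.24184767  5.20110308] 0.04377347223530334
```

View pics/w9.png

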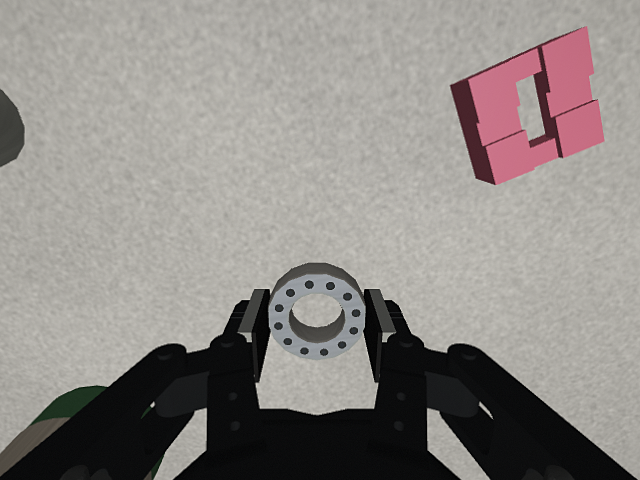

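```bash
python3 - <<'E'
from h import *
f=grab_frame("wrist");show(f,"w10c",(250,250,130,130),5)
f2=grab_frame("side");s=observe()
b=onz(f,317,315.5,.014);print(b,shift([*b[:2],b[2]]),shift(s["eef_pos"]+[.5855-b[0],.1277-b[1],.19]))
E
```

```text
[ 0.60032098 -0.12370203  0.014     ] [ 0.00055731 -0.00113084 -0.03038322] [ 0.23997828 -0.07546801 -0.19036188]
```

View pics/w10c.png

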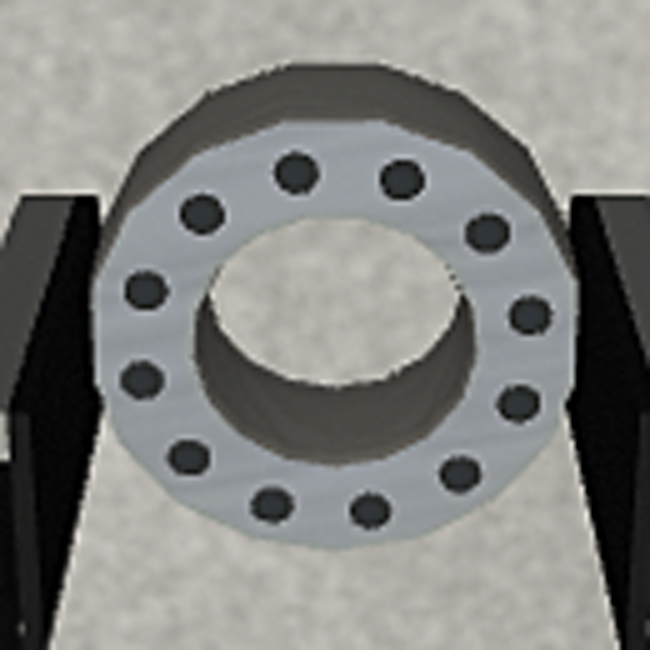

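>>> {"method": "move_arm", "body": {"targets": [[150,[0,0,-0.06],0],[150,[0,0,-0.12],0],[150,[0.03,-0.01,-0.17],0],[150,[0.08,-0.026,-0.19],0],[150,[0.14,-0.044,-0.19],0],[150,[0.2,-0.063,-0.19],0],[150,[0.24,-0.0755,-0.19],0],[150,[0.24,-0.0755,-0.19],0],[150,[0.24,-0.0755,-0.19],0],[150,[0.24,-0.0755,-0.19],0]]}}

```text
t: 10.1
eef_pos: [0.5867, 0.1256, 0.1731]
tool_rot: [3.136, -0.0, 1.319]
contact_force: [0.7, -0.0, -0.7]
finger_gap: 0.0437
```

```bash
python3 - <<'E'
from h import *
f=grab_frame("wrist");s=observe();print(s["t"],s["eef_pos"],s["tool_rot"],s["contact_force"],s["finger_gap"])
f2=grab_frame("side");f3=grab_frame("scene");show(f,"w11")
p=proj(f2,[.5855,.1277,.15])[0].astype(int);show(f2,"s11c",(p[0]-50,p[1]-60,100,120),5)
p=proj(f3,[.5855,.1277,.15])[0].astype(int);show(f3,"c11c",(p[0]-40,p[1]-60,80,100),6)
E
```

```text
10.15 [0.58675056 0.12560914 0.17319848] [ 3.13568531e+00 -2.39013008e-04  1.31893006e+00] [-0.07336374 -0.1206108  -1.5227472 ] 0.043674039445616666
```

View pics/w11.png

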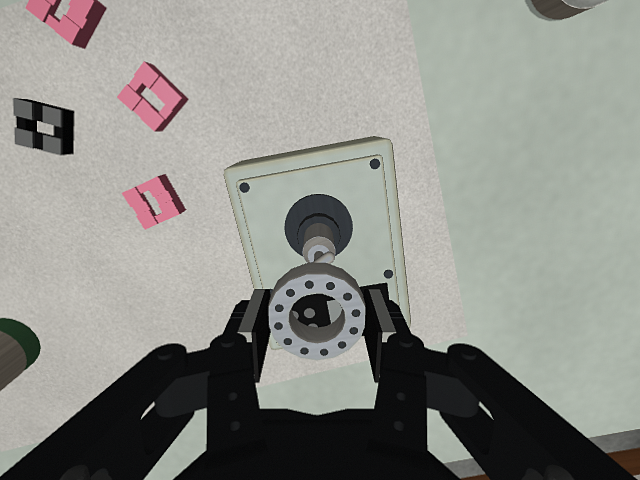

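View pics/s11c.png

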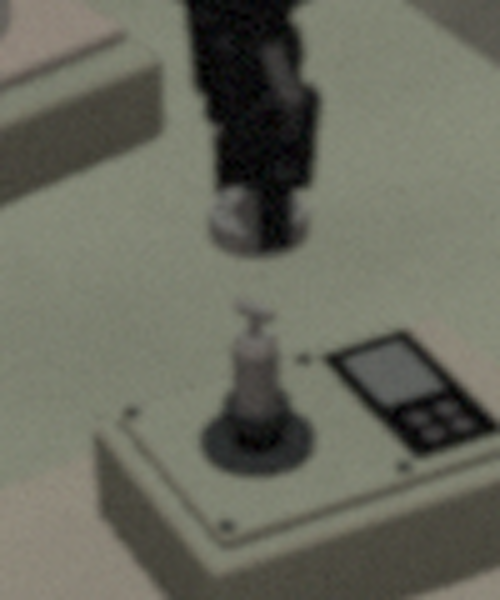

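View pics/c11c.png

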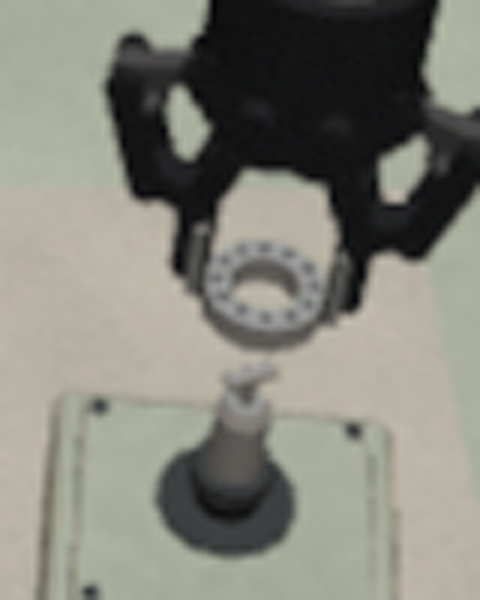

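```bash
cat >> h.py <<'E'
REF=[.5855,.1277,.15]
def crops(tag,w=True):
    f2=grab_frame("side");f3=grab_frame("scene")
    p=proj(f2,REF)[0].astype(int);show(f2,"s"+tag,(p[0]-40,p[1]-60,80,90),7)
    p=proj(f3,REF)[0].astype(int);show(f3,"c"+tag,(p[0]-40,p[1]-50,80,80),7)
def un(f,cx,cy,w,h,sc,u,v):
    p=proj(f,REF)[0].astype(int);return p[0]-w+(u+.5)/sc-.5,p[1]-h+(v+.5)/sc-.5
E
python3 - <<'E'
from h import *
f2=grab_frame("side");f3=grab_frame("scene");w=grab_frame("wrist")
p3=proj(f3,REF)[0].astype(int)-[40,60];p2=proj(f2,REF)[0].astype(int)-[50,60]
r=onz(f3,*(p3+np.array([266,286])/6),.2036);b=onz(f3,*(p3+np.array([250,379.5])/6),.1475);print("scene",r,b,r-b)
# side: only ring center mid: center of silhouette at z mid .1966
r=onz(f2,*(p2+np.array([259,220])/5),.1966);b=onz(f2,*(p2+np.array([254.5,314])/5),.1475);print("side",r,b,r-b)
r=onz(w,317.1,316.7,.2036);b=onz(w,321,257,.1475);print("wr",r,b,r-b)
print(f2["R"][0])
show(w,"w12c",(280,200,90,90),7)
E
```

```text
scene [0.5944854  0.12765005 0.2036    ] [0.59161214 0.12945878 0.1475    ] [ 0.00287326 -0.00180873  0.0561    ]
side [0.58954405 0.1246724  0.1966    ] [0.58472641 0.12312855 0.1475    ] [0.00481764 0.00154385 0.0491    ]
wr [0.5862522  0.12685129 0.2036    ] [0.5809009 0.1307845 0.1475   ] [ 0.0053513  -0.00393321  0.0561    ]
[ 0.84553291 -0.53379319 -0.01178708]
```

View pics/w12c.png

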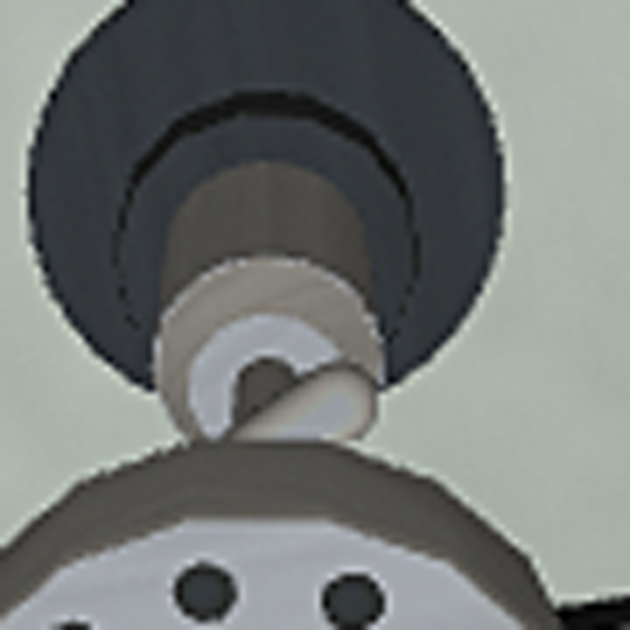

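```bash
python3 - <<'E'
from h import *
w=grab_frame("wrist");s=observe()
b=onz(w,280+269/7-.4,200+365/7-.4,.127);r=onz(w,317.1,316.7,.2036)
print(b,r,b-r)
# compare to whole circle projection
for c in [b,b+[.002,0,0],b-[.002,0,0]]:
    a=np.linspace(0,2*np.pi,60);P=proj(w,np.c_[c[0]+.011*np.cos(a),c[1]+.011*np.sin(a),a*0+.127]);q=(P-[280,200])*7+3
    print(q.min(0).round(),q.max(0).round())
print(shift(s["eef_pos"]+np.r_[(b-r)[:2],0]))
E
```

```text
[0.58481993 0.12820809 0.127     ] [0.58622875 0.12701799 0.2036    ] [-0.00140881  0.0011901  -0.0766    ]
[153. 255.] [385. 472.]
[159. 275.] [390. 490.]
[147. 235.] [380. 453.]
[ 8.03209849e-04 -1.66007421e-03 -9.62454913e-06]
```

>>> {"method": "move_arm", "body": {"targets": [[150,[0.001,-0.0027,0.01],0],[150,[0.001,-0.0027,0.025],0],[150,[0.001,-0.0027,0.034],0],[150,[0.001,-0.0027,0.034],0],[150,[0.001,-0.0027,0.034],0],[150,[0.001,-0.0027,0.034],0]]}}

```text
t: 11.2
eef_pos: [0.5848, 0.1281, 0.1397]
tool_rot: [3.135, -0.001, 1.32]
contact_force: [0.2, 0.3, -0.8]
finger_gap: 0.0434
```

```bash
python3 - <<'E'
from h import *
s=observe();print(s["t"],s["eef_pos"],s["tool_rot"],s["contact_force"],s["finger_gap"])
w=grab_frame("wrist");show(w,"w13",(240,200,160,160),4)
crops("13")
a=cv2.imread("pics/s13.png");b=cv2.imread("pics/c13.png");h=min(a.shape[0],b.shape[0])
cv2.imwrite("pics/sc13.png",cv2.resize(np.hstack([a[:h],b[:h]]),None,fx=.71,fy=.71))
E
```

```text
11.2 [0.58480864 0.12811739 0.1396918 ] [ 3.13493612e+00 -7.52145380e-04  1.31996464e+00] [ 0.2237877   0.34226697 -0.75604503] 0.043436542829802256
```

View pics/w13.png

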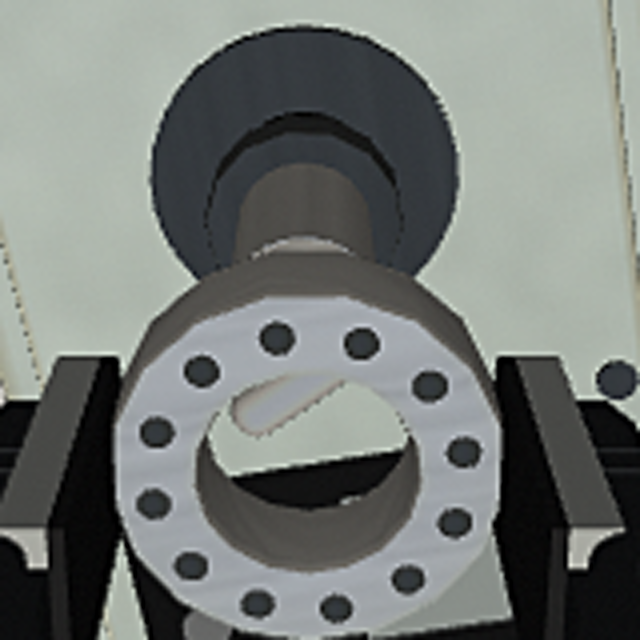

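View pics/sc13.png

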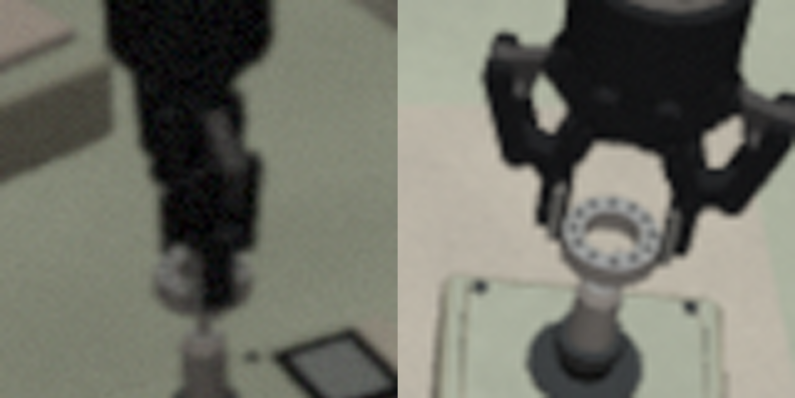

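```bash
cat >> h.py <<'E'
def circ(w,c,z,r):
    a=np.linspace(0,2*np.pi,90);P=proj(w,np.c_[c[0]+r*np.cos(a),c[1]+r*np.sin(a),a*0+z]);return P.min(0),P.max(0)
def fitc(w,z,r,box):
    """circle centre whose projection bbox best matches [l,t,r,b] (nan ignored)"""
    box=np.array(box,float);m=~np.isnan(box)
    c0=onz(w,np.nanmean(box[[0,2]]),np.nanmean(box[[1,3]]),z)[:2]
    def e(c):
        a,b=circ(w,c,z,r);return (np.r_[a,b]-box)[m]
    s=least_squares(e,c0);return s.x,s.fun.round(2)
E
python3 - <<'E'
from h import *
w=grab_frame("wrist");s=observe();n=np.nan
o=lambda x,y:(240+(x+.5)/4-.5,200+(y+.5)/4-.5)
def bx(l,t,r,b): return [*o(l,t),*o(r,b)]
zt=s["eef_pos"][2]+.0304
print("bore top",fitc(w,zt,.0125,bx(195,375,420,572)))
print("ring out",fitc(w,zt,.023,bx(114,295,503,638)))
print("seat recess disc",fitc(w,.07,.026,bx(151,26,459,n)))
e=onz(w,*o(253,414),.1475);print("bar end",e)
d=np.array([.39,-.92])*.0075;print("c",e[:2]-d)
E
```

```text
bore top (array([0.58507676, 0.12830333]), array([ 0.23,  0.3 , -0.23, -0.34]))
ring out (array([0.58516833, 0.12839481]), array([-2.72, -1.58,  2.72,  2.24]))
seat recess disc (array([0.58290168, 0.12849588]), array([ 2.82, -0.19, -2.82]))
bar end [0.58812457 0.12027741 0.1475    ]
c [0.58519957 0.12717741]
```

>>> {"method": "move_arm", "body": {"targets": [[150,[-0.0005,0,0.005],0],[150,[-0.0005,0,0.012],0],[150,[-0.0005,0,0.02],0],[150,[-0.0005,0,0.028],0],[150,[-0.0005,0,0.028],0]]}}

```text
t: 12.02
eef_pos: [0.5842, 0.1274, 0.1105]
tool_rot: [3.137, 0.0, 1.32]
contact_force: [0.3, -0.5, -1.6]
finger_gap: 0.0436
```

```bash
python3 - <<'E'
from h import *
s=observe();print(s["t"],s["eef_pos"],s["tool_rot"],s["contact_force"],s["torque"],s["finger_gap"])
w=grab_frame("wrist");show(w,"w14",(240,200,160,160),4)
E
```

```text
12.025 [0.58416266 0.12743057 0.11053249] [3.13662333e+00 1.02340290e-04 1.31992541e+00] [ 0.30295043 -0.45377174 -1.63440767] [ 4.55655293e-02 -3.48652881e-05  3.82181129e-02] 0.04360718925944245
```

View pics/w14.png

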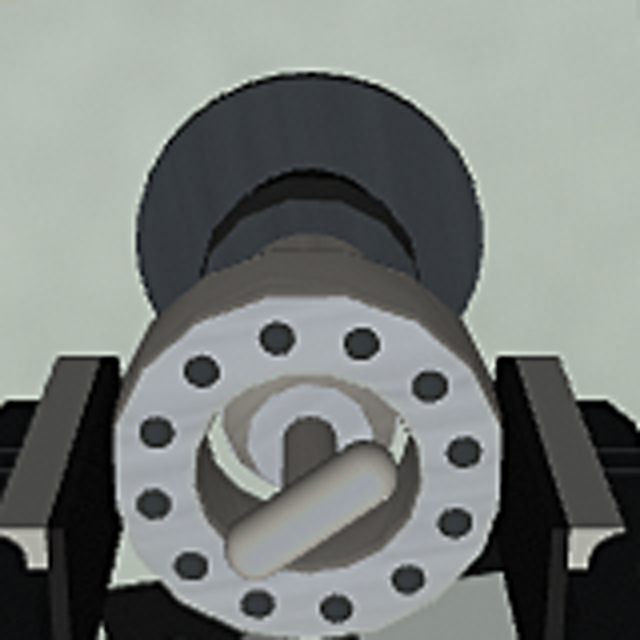

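```bash
python3 - <<'E'
from h import *
w=grab_frame("wrist");s=observe();n=np.nan
o=lambda x,y:(240+(x+.5)/4-.5,200+(y+.5)/4-.5)
def bx(l,t,r,b): return [*o(l,t),*o(r,b)]
zt=s["eef_pos"][2]+.0304
print("bore top",fitc(w,zt,.0125,bx(195,375,420,572)))
print("shoulder",fitc(w,.133,.0075,bx(246,385,377,n)))
a,b=onz(w,*o(256,549),.1475),onz(w,*o(365,474),.1475);print(a,b,(a+b)/2,np.linalg.norm(b-a),np.arctan2(b[1]-a[1],b[0]-a[0]))
E
```

```text
bore top (array([0.58461408, 0.12779733]), array([ 0.15,  0.22, -0.15, -0.25]))
shoulder (array([0.58560058, 0.12803756]), array([ 0.51, -0.02, -0.51]))
[0.58860589 0.12097133 0.1475    ] [0.58245596 0.13469057 0.1475    ] [0.58553092 0.12783095 0.1475    ] 0.015034592916502151 1.9922112908040321
```

>>> {"method": "move_arm", "body": {"targets": [[150,[0,0.0008,0.006],0],[150,[0,0.0008,0.014],0],[150,[0,0.0008,0.022],0],[150,[0,0.0008,0.029],0],[150,[0,0.0008,0.031],0],[150,[0,0.0008,0.031],0]]}}

```text
t: 12.88
eef_pos: [0.5855, 0.1273, 0.0803]
tool_rot: [3.136, -0.0, 1.32]
contact_force: [-1.6, 0.5, -1.4]
finger_gap: 0.0439
```

```bash
python3 - <<'E'
from h import *
s=observe();print(s["t"],s["eef_pos"],s["tool_rot"],s["contact_force"],s["torque"],s["finger_gap"])
E
```

```text
12.875 [0.58552921 0.12733859 0.08025056] [ 3.13577476e+00 -3.99223213e-04  1.31995472e+00] [-1.57194914  0.51324568 -1.36759503] [0.01752732 0.22374464 0.0270869 ] 0.04385990200943484
```

>>> {"method": "move_arm", "body": {"targets": [[150,[0,0,0.0015],0],[150,[0,0,0.0015],0],[75,[0,0,0.0015],0],[75,[0,0,0.0015],0],[75,[0,0,0.0015],0],[75,[0,0,-0.03],0],[75,[0,0,-0.08],0],[75,[0,0,-0.13],0],[75,[0,0,-0.13],0],[75,[0,0,-0.13],0]]}}

```text
t: 14.12
eef_pos: [0.5847, 0.1274, 0.2099]
tool_rot: [3.136, -0.0, 1.32]
contact_force: [0.4, -0.2, -0.4]
finger_gap: 0.0602
```

```bash
python3 - <<'E'
from h import *
s=observe();print(s["t"],s["eef_pos"],s["tool_rot"],s["contact_force"],s["finger_gap"])
w=grab_frame("wrist");show(w,"w15",(240,160,160,160),4)
print(shift([.4886,-.2315,.10]))
E
```

```text
14.125 [0.58466632 0.12743174 0.2098598 ] [ 3.13582455e+00 -3.01023021e-04  1.31997412e+00] [ 0.3801966  -0.17844862 -0.35714987] 0.06015534526828867
[-0.37127514 -0.00408609  0.10928439]
```

View pics/w15.png

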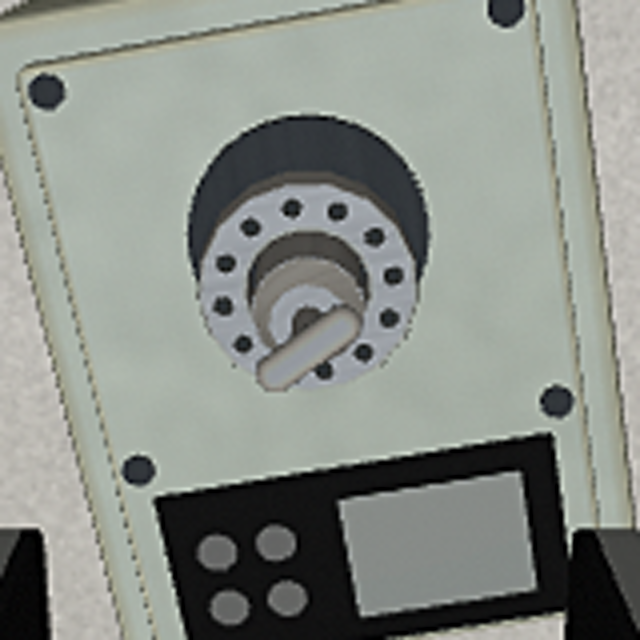

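>>> {"method": "move_arm", "body": {"targets": [[75,[-0.06,-0.001,0],0],[75,[-0.12,-0.001,0],0],[75,[-0.18,-0.002,0],0],[75,[-0.24,-0.003,0.03],0],[75,[-0.3,-0.004,0.07],0],[75,[-0.36,-0.004,0.11],0],[75,[-0.371,-0.004,0.14],0],[75,[-0.371,-0.004,0.15],0],[75,[-0.371,-0.004,0.15],0],[75,[-0.371,-0.004,0.15],0]]}}

```text
t: 15.42
eef_pos: [0.4899, -0.2306, 0.0602]
tool_rot: [3.136, 0.0, 1.321]
contact_force: [0.5, -0.5, 0.5]
finger_gap: 0.0603
```

```bash
python3 - <<'E'
from h import *
s=observe();print(s["t"],s["eef_pos"],s["tool_rot"],s["contact_force"],s["finger_gap"])
w=grab_frame("wrist");show(w,"w16");print(spot_in("spacer","wrist"))
E
```

```text
15.425 [ 0.48985383 -0.23058359  0.06021179] [3.13585060e+00 4.17753706e-04 1.32125300e+00] [ 0.46086214 -0.52648383  0.46637378] 0.0602996121791076
[{'rect': [0.437, 0.4556, 0.0872, 0.1308], 'confidence': 0.61}]
```

View pics/w16.png

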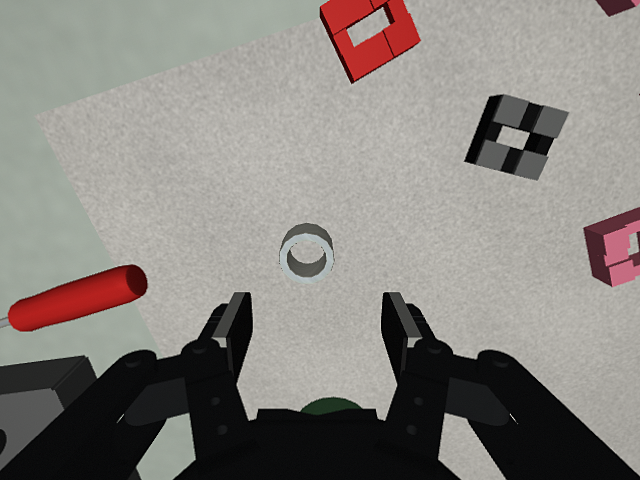

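```bash
python3 - <<'E'
from h import *
w=grab_frame("wrist");show(w,"w17",(260,200,100,100),6)
E
```

```text
(no output)
```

View pics/w17.png

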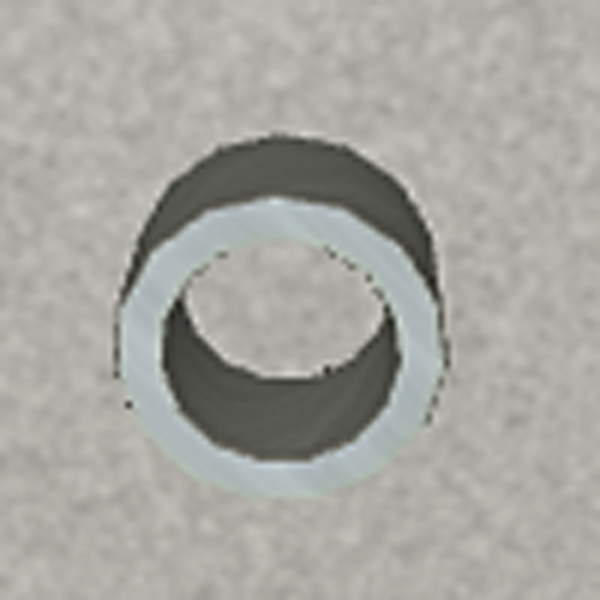

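```bash
python3 - <<'E'
from h import *
w=grab_frame("wrist")
o=lambda x,y:(260+(x+.5)/6-.5,200+(y+.5)/6-.5)
for R,b in ((.018,(118,198,446,500)),(.0125,(163,240,400,462))):
    c,e=fitc(w,.024,R,[*o(*b[:2]),*o(*b[2:])]);print(c,e,shift([c[0],c[1],-.012]))
E
```

```text
[ 0.48700252 -0.23620757] [-1.   -1.03  1.    1.21] [-0.00580673 -0.00180074  0.07223231]
[ 0.48690041 -0.23623589] [ 0.07  0.23 -0.07 -0.26] [-0.0058594  -0.0018927   0.07223177]
```

>>> {"method": "move_arm", "body": {"targets": [[75,[-0.0058,-0.0019,0.03],0],[75,[-0.0058,-0.0019,0.055],0],[75,[-0.0058,-0.0019,0.068],0],[75,[-0.0058,-0.0019,0.072],0],[75,[-0.0058,-0.0019,0.072],0],[180,[-0.0058,-0.0019,0.072],0],[180,[-0.0058,-0.0019,0.072],0],[180,[-0.0058,-0.0019,0.072],0],[180,[-0.0058,-0.0019,0.072],0]]}}

```text
t: 16.75
eef_pos: [0.4875, -0.2364, -0.0108]
tool_rot: [3.134, 0.001, 1.321]
contact_force: [-0.9, 0.6, 6.1]
finger_gap: 0.0337
```

```bash
python3 - <<'E'
from h import *
s=observe();print(s["t"],s["eef_pos"],s["tool_rot"],s["contact_force"],s["finger_gap"])
w=grab_frame("wrist");show(w,"w18",(240,220,160,160),4)
E
```

```text
16.75 [ 0.48748531 -0.23640156 -0.01079723] [3.13387512e+00 8.18218920e-04 1.32109097e+00] [-0.92316248  0.58742977  6.10909423] 0.033744217119366024
```

View pics/w18.png

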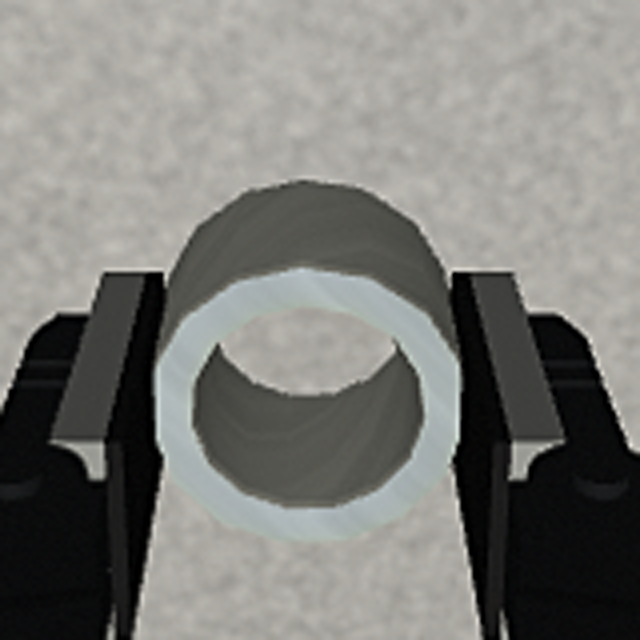

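```bash
python3 - <<'E'
from h import *
w=grab_frame("wrist");s=observe()
o=lambda x,y:(240+(x+.5)/4-.5,220+(y+.5)/4-.5)
c,e=fitc(w,.024,.0125,[*o(193,307),*o(424,508)]);print(c,e)
print(shift(s["eef_pos"]+[.58553-c[0],.12783-c[1],.17]))
E
```

```text
[ 0.48682086 -0.23575005] [ 0.11  0.16 -0.11 -0.18]
[ 0.37655577  0.00711549 -0.17026176]
```

>>> {"method": "move_arm", "body": {"targets": [[180,[0,0,-0.06],0],[180,[0,0,-0.12],0],[180,[0.03,0,-0.165],0],[180,[0.09,0.002,-0.17],0],[180,[0.15,0.003,-0.17],0],[180,[0.21,0.004,-0.17],0],[180,[0.27,0.005,-0.17],0],[180,[0.33,0.006,-0.17],0],[180,[0.3766,0.0071,-0.17],0],[180,[0.3766,0.0071,-0.17],0],[180,[0.3766,0.0071,-0.17],0],[180,[0.3766,0.0071,-0.17],0]]}}

```text
t: 18.35
eef_pos: [0.5859, 0.1262, 0.1592]
tool_rot: [3.134, 0.001, 1.32]
contact_force: [0.3, 0.1, -0.3]
finger_gap: 0.0335
```

```bash
python3 - <<'E'
from h import *
s=observe();print(s["t"],s["eef_pos"],s["tool_rot"],s["contact_force"],s["finger_gap"])
w=grab_frame("wrist");show(w,"w19",(240,200,160,160),4)
crops("19")
E
```

```text
18.35 [0.58593993 0.12616612 0.15915178] [3.13390015e+00 9.54656938e-04 1.31982494e+00] [ 0.31050626  0.07865774 -0.29269626] 0.03350580714684505
```

View pics/w19.png

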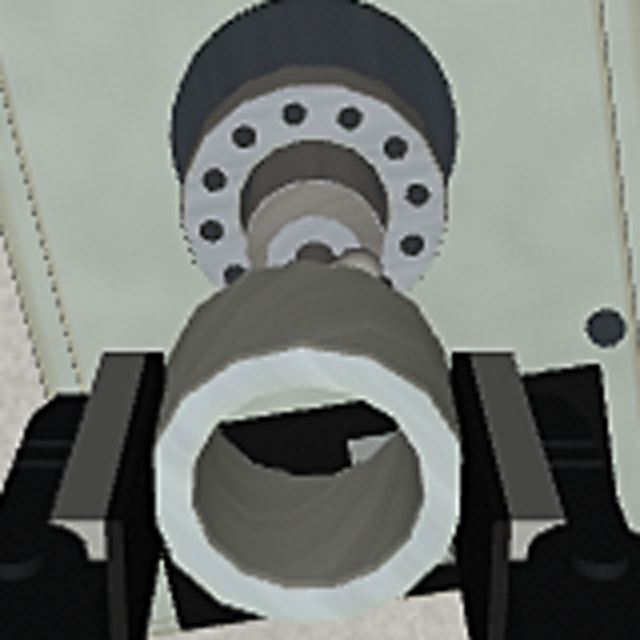

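View pics/c19.png

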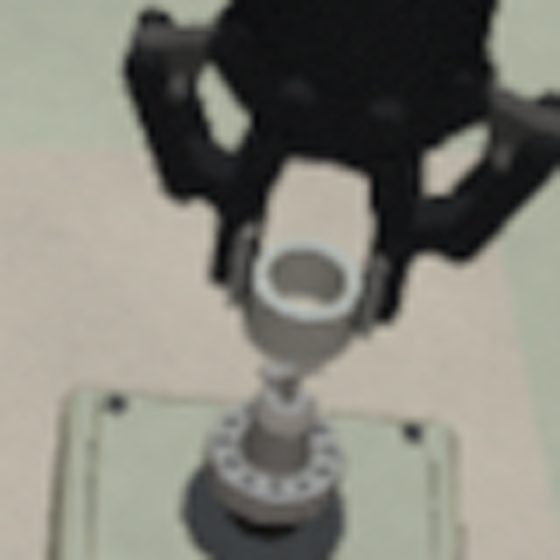

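```bash
python3 - <<'E'
from h import *
w=grab_frame("wrist");s=observe();n=np.nan
o=lambda x,y:(240+(x+.5)/4-.5,200+(y+.5)/4-.5)
z=s["eef_pos"][2]+.0348
c,e=fitc(w,z,.0125,[*o(193,387),*o(424,588)]);print(c,e)
d,e=fitc(w,.127,.011,[*o(247,180),*o(386,n)]);print(d,e)
g,e=fitc(w,.109,.0125,[*o(242,140),*o(387,n)]);print("bearing bore",g,e)
print(d-c,shift(s["eef_pos"]+np.r_[d-c,0]))
E
```

```text
[0.58549185 0.12685707] [ 0.11  0.17 -0.11 -0.19]
[0.58525941 0.12822509] [-0.26  0.01  0.26]
bearing bore [0.58614248 0.12776162] [-0.38  0.01  0.38]
[-0.00023243  0.00136802] [ 1.26743575e-03 -5.64878689e-04 -5.36541029e-06]
```

>>> {"method": "move_arm", "body": {"targets": [[180,[0.0011,-0.0003,0.005],0],[180,[0.0011,-0.0003,0.013],0],[180,[0.0011,-0.0003,0.021],0],[180,[0.0011,-0.0003,0.03],0],[180,[0.0011,-0.0003,0.038],0],[180,[0.0011,-0.0003,0.038],0]]}}

```text
t: 19.3
eef_pos: [0.5859, 0.1273, 0.1203]
tool_rot: [3.135, 0.001, 1.32]
contact_force: [-0.1, 0.0, 0.1]
finger_gap: 0.0332
```

```bash
python3 - <<'E'
from h import *
s=observe();print(s["t"],s["eef_pos"],s["tool_rot"],s["contact_force"],s["torque"],s["finger_gap"])
w=grab_frame("wrist");show(w,"w20",(240,200,160,160),4)
E
```

```text
19.3 [0.58591052 0.12732054 0.12028442] [3.13496603e+00 1.40206594e-03 1.31987548e+00] [-0.06014156  0.02173996  0.11288036] [-0.02276541  0.01588434 -0.01001887] 0.033198245084086
```

View pics/w20.png

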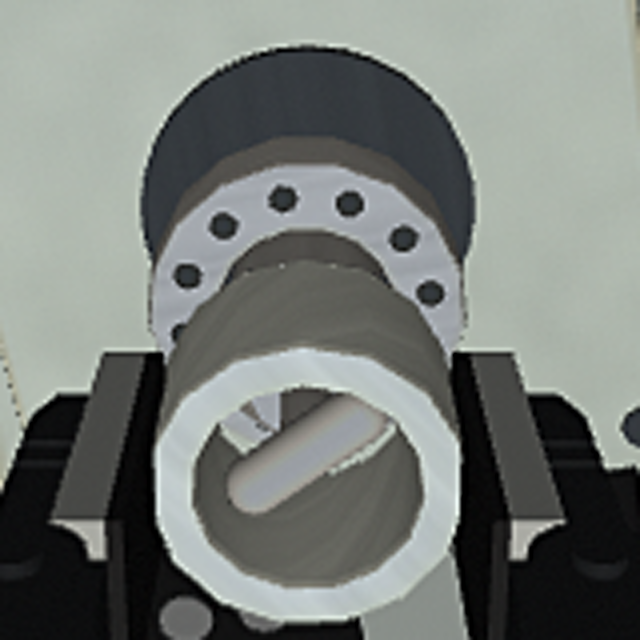

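>>> {"method": "move_arm", "body": {"targets": [[180,[0,0,0.006],0],[180,[0,0,0.012],0],[180,[0,0,0.018],0],[180,[0,0,0.022],0],[180,[0,0,0.022],0],[180,[0,0,0.0225],0]]}}

```text
t: 20.1
eef_pos: [0.5864, 0.1274, 0.0985]
tool_rot: [3.134, 0.001, 1.32]
contact_force: [0.1, 0.2, 0.5]
finger_gap: 0.0334
```

```bash
python3 - <<'E'
from h import *
s=observe();print(s["t"],s["eef_pos"],s["tool_rot"],s["contact_force"],s["torque"],s["finger_gap"])
E
```

```text
20.1 [0.58643387 0.12737004 0.09847264] [3.13415835e+00 9.01581419e-04 1.31987310e+00] [0.0949172  0.21494687 0.50942328] [ 0.00900393  0.04369464 -0.00892396] 0.03335567898888062
```

>>> {"method": "move_arm", "body": {"targets": [[180,[0,0,0.0008],0],[100,[0,0,0.0008],0],[100,[0,0,0.0008],0],[100,[0,0,0.0008],0],[100,[0,0,-0.03],0],[100,[0,0,-0.08],0],[100,[0,0,-0.13],0],[100,[0,0,-0.13],0],[100,[0,0,-0.13],0]]}}

```text
t: 21.22
eef_pos: [0.5854, 0.1277, 0.228]
tool_rot: [3.134, 0.001, 1.32]
contact_force: [-0.9, 0.4, -0.2]
finger_gap: 0.0519
```

```bash
python3 - <<'E'
from h import *
s=observe();print(s["t"],s["eef_pos"],s["tool_rot"],s["contact_force"],s["finger_gap"],s["qpos"])
w=grab_frame("wrist");show(w,"w21");show(w,"w21c",(240,140,160,160),4)
print(shift([.448,-.0948,.08]))
E
```

```text
21.225 [0.58538139 0.12768243 0.22796182] [3.13442648e+00 1.05307812e-03 1.31986403e+00] [-0.91521399  0.41321305 -0.16816563] 0.05189585505727478 [ 0.21702915  0.35914867  0.20120655  1.40693344 -0.00417225  0.46794533]
[-0.24916633 -0.07838663  0.14725374]
```

View pics/w21.png

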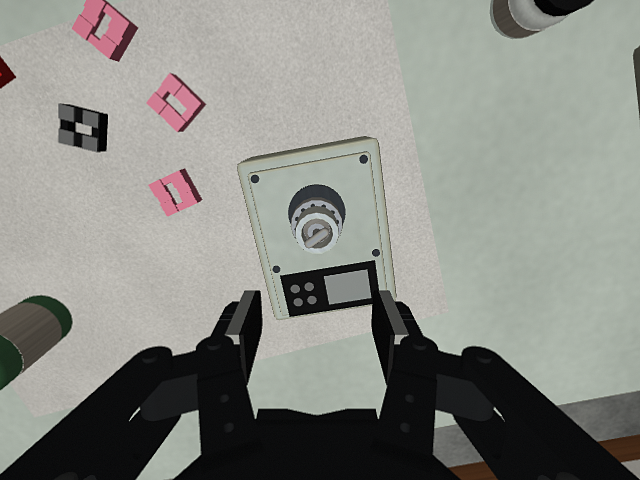

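View pics/w21c.png

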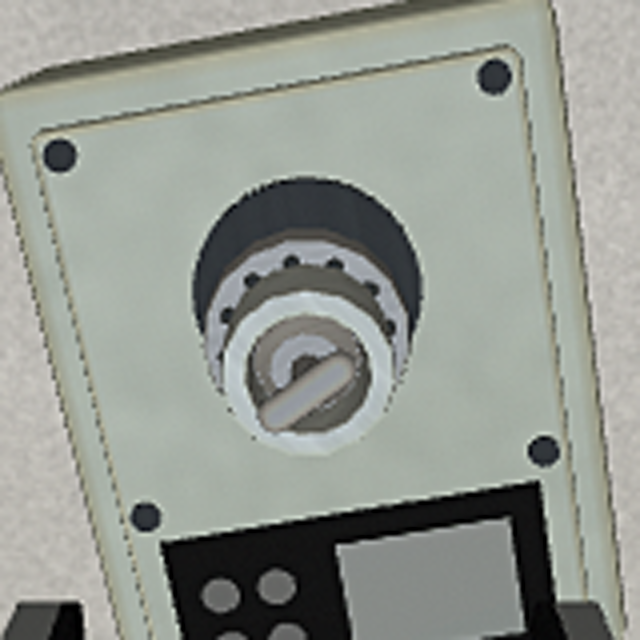

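>>> {"method": "move_arm", "body": {"targets": [[75,[-0.055,-0.017,0],0.05],[75,[-0.11,-0.035,0],0.1],[75,[-0.165,-0.052,0.03],0.15],[75,[-0.22,-0.07,0.07],0.2],[75,[-0.249,-0.078,0.11],0.26],[75,[-0.249,-0.078,0.147],0.26],[75,[-0.249,-0.078,0.147],0.26],[75,[-0.249,-0.078,0.147],0.26]]}}

```text
t: 22.28
eef_pos: [0.4488, -0.0945, 0.0808]
tool_rot: [3.135, 0.0, 1.06]
contact_force: [0.4, 1.0, -1.1]
finger_gap: 0.0605
```

```bash
python3 - <<'E'
from h import *
s=observe();print(s["t"],s["eef_pos"],s["tool_rot"],s["contact_force"],s["finger_gap"],s["qpos"])
w=grab_frame("wrist");show(w,"w22");show(w,"w22c",(250,190,120,120),5)
E
```

```text
22.275 [ 0.44881879 -0.09450555  0.0808118 ] [3.13546280e+00 4.64716302e-05 1.06040054e+00] [ 0.40485556  1.00702014 -1.13895537] 0.060502437073730535 [-0.20619433  0.20831236 -0.40890951  0.94773997 -0.00188041  0.30419583]
```

View pics/w22.png

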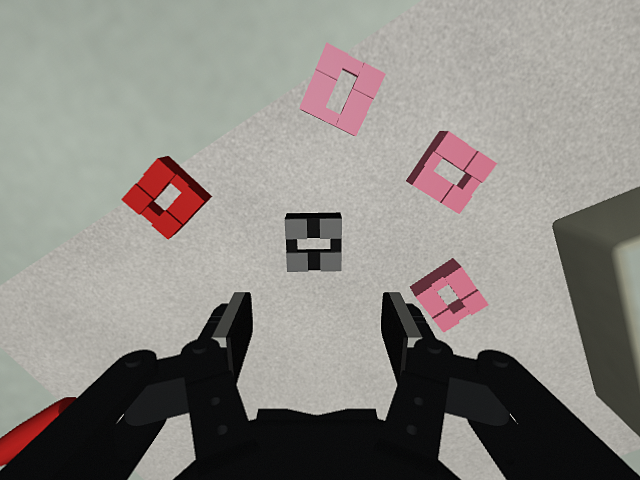

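View pics/w22c.png

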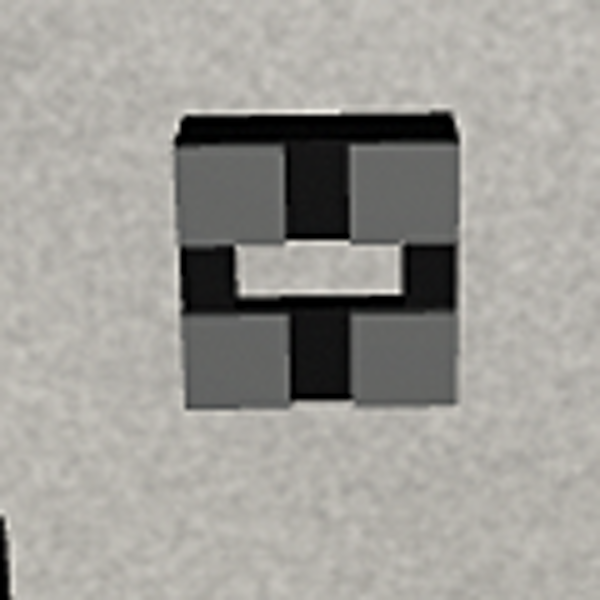

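```bash
python3 - <<'E'
from h import *
from scipy.spatial.transform import Rotation as Ro
w=grab_frame("wrist");s=observe();R=Ro.from_euler("xyz",s["tool_rot"]).as_matrix()
o=lambda x,y:(250+(x+.5)/5-.5,190+(y+.5)/5-.5)
q=[onz(w,*o(*p),.0175) for p in [(176,145),(458,142),(456,404),(186,408)]]
T=[R.T@(x-s["eef_pos"]) for x in q]
for t in T: print(t.round(4))
c=np.mean(q,0);print(c,np.mean(T,0),shift([c[0],c[1],-.016]))
e=[q[1]-q[0],q[2]-q[3]];print([np.arctan2(v[1],v[0]) for v in e], [np.arctan2(-v[0],v[1]) for v in (q[1]-q[2],q[0]-q[3])])
for p in [(411,287),(456,259),(488,298),(446,331)]: print("pink",(R.T@(onz(w,*p,.0175)-s["eef_pos"])).round(4))
E
```

```text
[-0.022  -0.021   0.0638]
[ 0.0172 -0.0213  0.0638]
[0.0178 0.0184 0.0641]
[-0.0217  0.019   0.0641]
[ 0.44793038 -0.09600341  0.0175    ] [-0.00216253 -0.00122993  0.06394082] [-0.00217966 -0.00149806  0.09743975]
[np.float64(1.0708914243138923), np.float64(1.075960833888053)] [np.float64(1.0762331277842492), np.float64(1.0664728475513456)]
pink [0.0704 0.0319 0.0642]
pink [0.1009 0.0094 0.0641]
pink [0.1291 0.0411 0.0643]
pink [0.1011 0.0701 0.0646]
```

>>> {"method": "move_arm", "body": {"targets": [[75,[-0.0022,-0.0015,0.04],-0.012],[75,[-0.0022,-0.0015,0.075],-0.012],[75,[-0.0022,-0.0015,0.093],-0.012],[75,[-0.0022,-0.0015,0.097],-0.012],[75,[-0.0022,-0.0015,0.097],-0.012],[170,[-0.0022,-0.0015,0.097],-0.012],[170,[-0.0022,-0.0015,0.097],-0.012],[170,[-0.0022,-0.0015,0.097],-0.012],[170,[-0.0022,-0.0015,0.097],-0.012]], "force": 60}}

```text
t: 23.5
eef_pos: [0.4488, -0.0961, -0.0142]
tool_rot: [3.131, -0.001, 1.073]
contact_force: [-2.2, 1.3, 8.5]
finger_gap: 0.0383
```

```bash
python3 - <<'E'
from h import *
s=observe();print(s["t"],s["eef_pos"],s["tool_rot"],s["contact_force"],s["finger_gap"],s["qpos"])
w=grab_frame("wrist");show(w,"w23c",(240,220,160,160),4)
E
```

```text
23.5 [ 0.4488295  -0.09614048 -0.01420979] [ 3.13147874e+00 -1.23504140e-03  1.07278085e+00] [-2.15813824  1.28131776  8.51324286] 0.0383016859398294 [-0.20981103  0.32038505 -0.5514386   0.68892487 -0.0016906   0.2882022 ]
```

View pics/w23c.png

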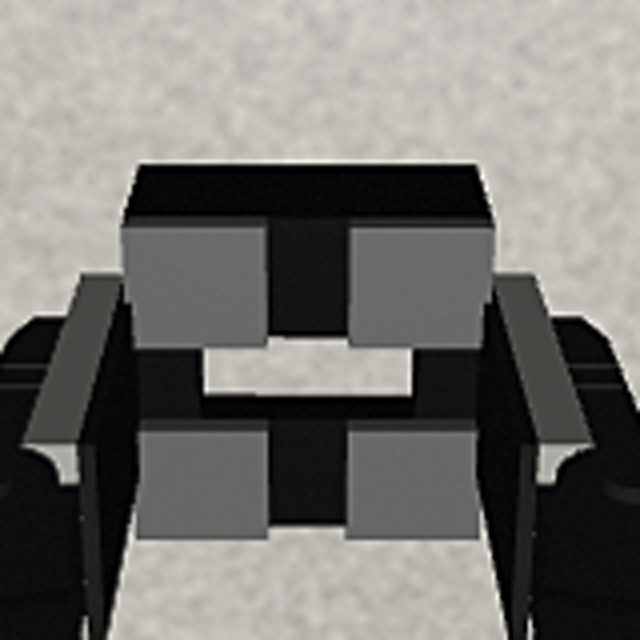

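```bash
cat >> h.py <<'E'
from scipy.spatial.transform import Rotation as Ro
def toolR(): return Ro.from_euler("xyz",observe()["tool_rot"]).as_matrix()
E
python3 - <<'E'
from h import *
w=grab_frame("wrist");s=observe();R=toolR()
o=lambda x,y:(240+(x+.5)/4-.5,220+(y+.5)/4-.5)
q=[onz(w,*o(*p),.0175) for p in [(122,228),(494,224),(479,536),(137,537)]]
for a,b in zip(q,q[1:]+q[:1]): print(np.linalg.norm(a-b))
c=np.mean(q,0);t=R.T@(c-s["eef_pos"]);print(c,t,[np.arctan2(v[1],v[0]) for v in (q[1]-q[0],q[2]-q[3])])
yaw=1.992;d=np.array([np.cos(yaw)*t[0]+np.sin(yaw)*t[1],np.sin(yaw)*t[0]-np.cos(yaw)*t[1]])
P=np.array([.58553-d[0],.12783-d[1],s["eef_pos"][2]+.17]);print(P,shift(P),1.992-s["tool_rot"][2])
E
```

```text
0.03941637201079187
0.0395351173603247
0.03944116809954958
0.03919125872999415
[ 0.44734819 -0.09511939  0.0175    ] [ 0.00021984 -0.00146083 -0.03171951] [np.float64(1.0833250864731638), np.float64(1.0745998020945247)]
[0.58695303 0.12822665 0.15579664] [ 0.26329101  0.01591685 -0.16952552] 0.9191273594642544
```

>>> {"method": "move_arm", "body": {"targets": [[170,[0,0,-0.05],0],[170,[0,0,-0.11],0],[170,[0.02,0.001,-0.16],-0.15],[170,[0.08,0.005,-0.17],-0.3],[170,[0.13,0.008,-0.17],-0.48],[170,[0.18,0.011,-0.17],-0.64],[170,[0.23,0.014,-0.17],-0.8],[170,[0.2633,0.0159,-0.17],-0.917],[170,[0.2633,0.0159,-0.17],-0.917],[170,[0.2633,0.0159,-0.17],-0.917],[170,[0.2633,0.0159,-0.17],-0.917]]}}

```text
t: 24.98
eef_pos: [0.5865, 0.1273, 0.1567]
tool_rot: [3.134, 0.007, 1.988]
contact_force: [0.6, 0.2, 0.0]
finger_gap: 0.0388
```

```bash
python3 - <<'E'
from h import *
s=observe();print(s["t"],s["eef_pos"],s["tool_rot"],s["contact_force"],s["finger_gap"],s["qpos"])
w=grab_frame("wrist");show(w,"w24c",(240,200,160,160),4)
crops("24")
a=cv2.imread("pics/s24.png");b=cv2.imread("pics/c24.png");h=min(a.shape[0],b.shape[0])
cv2.imwrite("pics/sc24.png",cv2.resize(np.hstack([a[:h],b[:h]]),None,fx=.71,fy=.71))
E
```

```text
24.975 [0.58647607 0.12730355 0.15669149] [3.13436733 0.00742564 1.98794483] [0.55249607 0.23031316 0.03461542] 0.03882436283019073 [ 0.2169275   0.38147773  0.05265362  1.23341425 -0.00584007 -0.20027281]
```

View pics/w24c.png

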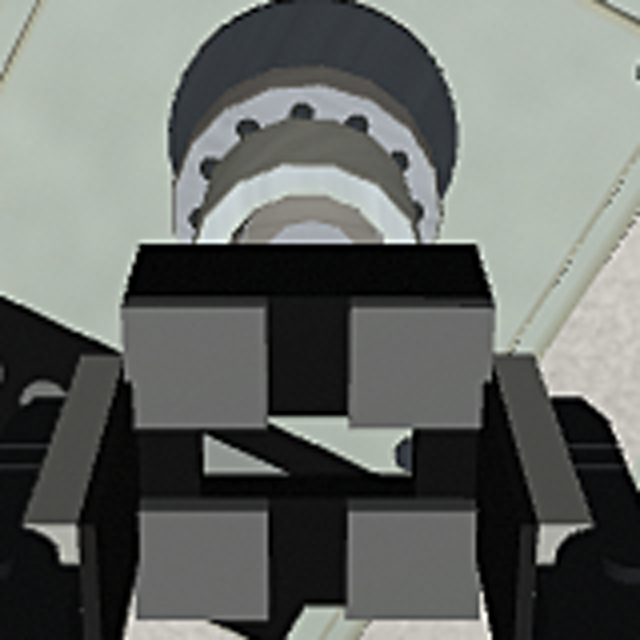

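View pics/sc24.png

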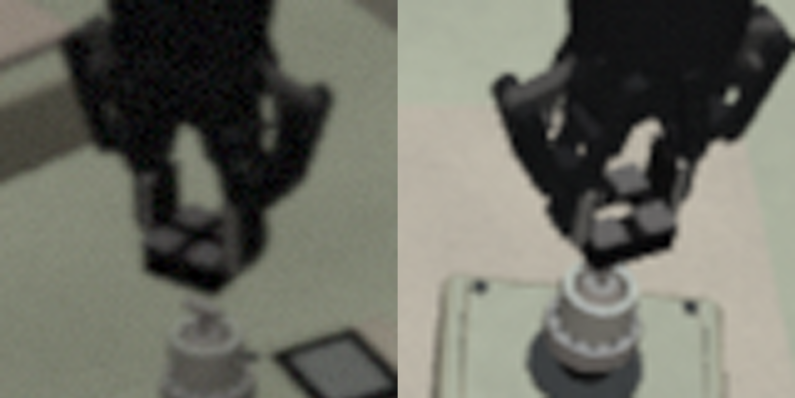

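```bash
python3 - <<'E'
from h import *
w=grab_frame("wrist");s=observe();R=toolR();n=np.nan
o=lambda x,y:(240+(x+.5)/4-.5,200+(y+.5)/4-.5)
z=s["eef_pos"][2]+.0317
q=[onz(w,*o(*p),z) for p in [(122,307),(494,304),(477,616),(139,618)]]
for a,b in zip(q,q[1:]+q[:1]): print(np.linalg.norm(a-b).round(4))
c=np.mean(q,0);v=q[1]-q[0]+q[2]-q[3];print("ret",c,np.arctan2(v[1],v[0]))
d,e=fitc(w,.109,.023,[*o(173,85),*o(441,n)]);print("bearing",d,e)
d,e=fitc(w,.133,.018,[*o(190,163),*o(425,n)]);print("spacer?",d,e)
print(shift(s["eef_pos"]+np.r_[.58553-c[0],.12783-c[1],0]))
E
```

```text
0.0395
0.0395
0.039
0.0395
ret [0.58526334 0.12777745 0.18828411] 2.000046170669349
bearing [0.58693424 0.12778481] [-0.91  0.06  0.9 ]
spacer? [0.58681854 0.12801111] [-0.59  0.03  0.58]
[-6.01803171e-05  2.65027532e-04  2.40577979e-06]
```

>>> {"method": "move_arm", "body": {"targets": [[170,[-0.0002,0.0007,0.006],0],[170,[-0.0002,0.0007,0.013],0],[170,[-0.0002,0.0007,0.016],0],[170,[-0.0002,0.0007,0.016],0],[170,[-0.0002,0.0007,0.016],0]]}}

```text
t: 25.8
eef_pos: [0.5878, 0.1277, 0.1407]
tool_rot: [3.134, 0.007, 1.989]
contact_force: [0.5, -0.7, -0.9]
finger_gap: 0.0388
```

```bash
python3 - <<'E'
from h import *
s=observe();print(s["t"],s["eef_pos"],s["tool_rot"],s["contact_force"],s["finger_gap"],s["qpos"])
w=grab_frame("wrist");show(w,"w25c",(240,200,160,160),4)
crops("25")
a=cv2.imread("pics/s25.png");b=cv2.imread("pics/c25.png");h=min(a.shape[0],b.shape[0])
cv2.imwrite("pics/sc25.png",cv2.resize(np.hstack([a[:h],b[:h]]),None,fx=.71,fy=.71))
E
```

```text
25.8 [0.58775071 0.1276764  0.14066113] [3.13406534 0.00742679 1.98867897] [ 0.45691231 -0.65704818 -0.93757818] 0.0387879301583289 [ 0.21704177  0.39136604  0.02606909  1.19664164 -0.00577563 -0.2008944 ]
```

View pics/w25c.png

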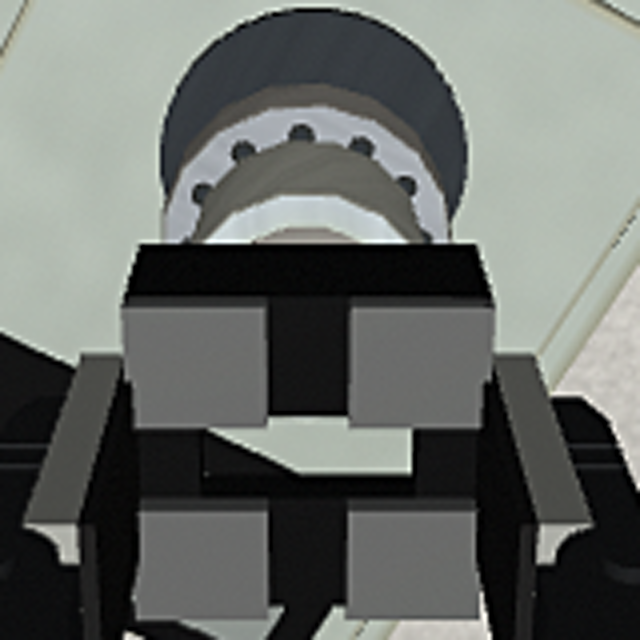

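View pics/sc25.png

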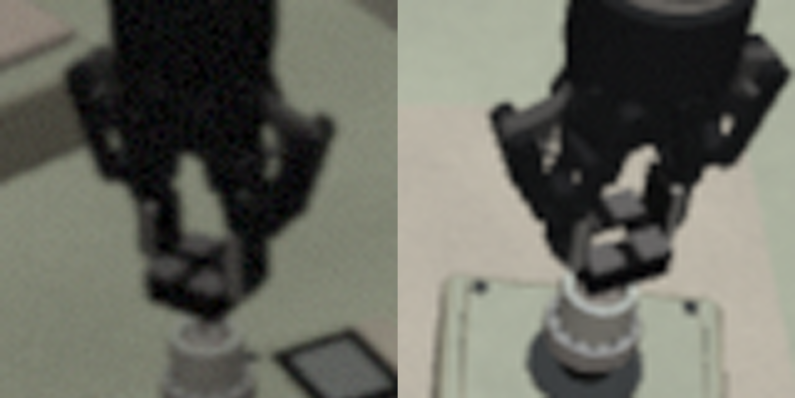

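```bash
python3 - <<'E'
from h import *
w=grab_frame("wrist");s=observe();R=toolR();n=np.nan
o=lambda x,y:(240+(x+.5)/4-.5,200+(y+.5)/4-.5)
z=s["eef_pos"][2]+.0317
q=[onz(w,*o(*p),z) for p in [(122,307),(494,304),(477,616),(139,618)]]
c=np.mean(q,0);print("ret",c,s["eef_pos"])
d,e=fitc(w,.109,.023,[*o(161,106),*o(451,n)]);print("bearing",d,e)
# expected bar outline / spacer in this view for centre .5855,.1278
for nm,z,r in (("brg",.109,.023),("spc",.133,.018),("bore",.133,.0125)):
    a,b=circ(w,(.58553,.12783),z,r);print(nm,(a-[240,200])*4+1.5,(b-[240,200])*4+1.5)
# scene view
f=grab_frame("scene");p=proj(f,REF)[0].astype(int)-[40,50]
for X in ([.58553,.12783,.151],[.58553,.12783,.133]): print((proj(f,X)[0]-p)*7*.71)
E
```

```text
ret [0.58629197 0.12799098 0.17246451] [0.58778325 0.12767342 0.14076451]
bearing [0.58688825 0.12747282] [-0.7   0.05  0.7 ]
brg [163.5776168   99.20142781] [459.7171271  373.50381454]
spc [180.86482146 185.72110603] [440.96219764 422.51611088]
bore [220.60493669 223.82428776] [401.14096973 388.17850795]
[203.61490711 249.48345583]
[198.52024214 274.6710789 ]
```

>>> {"method": "move_arm", "body": {"targets": [[170,[-0.0002,0,0.005],0],[170,[-0.0002,0,0.01],0],[170,[-0.0002,0,0.0115],0],[170,[-0.0002,0,0.0115],0]]}}

```text
t: 26.55
eef_pos: [0.5878, 0.1274, 0.129]
tool_rot: [3.134, 0.007, 1.989]
contact_force: [-0.2, 0.6, -0.3]
finger_gap: 0.0383
```

```bash
python3 - <<'E'
from h import *
s=observe();print(s["t"],s["eef_pos"],s["tool_rot"],s["contact_force"],s["torque"],s["finger_gap"])
w=grab_frame("wrist");show(w,"w26c",(240,200,160,160),4)
E
```

```text
26.55 [0.58782004 0.12743448 0.12903192] [3.13427237 0.00729326 1.98869219] [-0.16406901  0.60295728 -0.31318172] [-0.02602517  0.01047599  0.04560288] 0.038288834195461294
```

View pics/w26c.png

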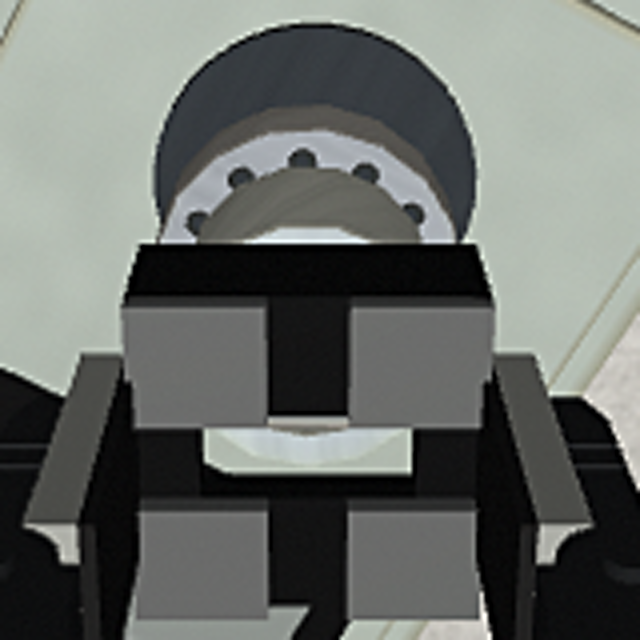

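```bash
python3 - <<'E'
from h import *
w=grab_frame("wrist");s=observe();R=toolR()
f=lambda X:((proj(w,X)-[240,200])*4+1.5).round()
d=np.array([np.cos(1.99),np.sin(1.99),0])
for c in ((.5855,.1278),(.5863,.1276)):
    C=np.array([*c,.1475]);print("bar axis",f([C-d*.011,C,C+d*.011]).tolist(), "top line", f([C+[0,0,.0035]]).tolist())
    a,b=circ(w,c,.133,.018);print("spacer top", (a-[240,200])*4,(b-[240,200])*4)
    a,b=circ(w,c,.133,.0125);print("bore top", (a-[240,200])*4,(b-[240,200])*4)
# slot edges projected if retainer centre at measured tool offset
t=np.array([.0002,-.0013,0])
for z in (.15,.155,.1432+.015,.1432+.01):
    P=[s["eef_pos"]*[1,1,0]+[0,0,z]+R@(t+[x,y,0]) for x in (-.01225,.01225) for y in (-.00525,.00525)]
    print(z,f(P).tolist())
E
```

```text
bar axis [[220.0, 401.0], [312.0, 401.0], [404.0, 401.0]] top line [[312.0, 416.0]]
spacer top [172.84238947 215.43312093] [449.37921338 464.74212952]
bore top [215.09301222 255.67569511] [407.02142279 428.70435994]
bar axis [[216.0, 406.0], [308.0, 406.0], [400.0, 406.0]] top line [[308.0, 421.0]]
spacer top [169.11033455 220.2271842 ] [445.30642113 468.9431553 ]
bore top [211.31152992 260.37079823] [403.01009948 432.98819157]
0.15 [[198.0, 378.0], [200.0, 457.0], [407.0, 378.0], [405.0, 457.0]]
0.155 [[194.0, 399.0], [196.0, 480.0], [410.0, 399.0], [407.0, 480.0]]
0.1582 [[192.0, 414.0], [194.0, 496.0], [411.0, 413.0], [409.0, 495.0]]
0.1532 [[195.0, 392.0], [198.0, 472.0], [409.0, 391.0], [406.0, 471.0]]
```

>>> {"method": "move_arm", "body": {"targets": [[170,[0,0,0.002],0],[170,[0,0,0.004],0],[170,[0,0,0.005],0],[170,[0,0,0.005],0]]}}

```text
t: 27.15
eef_pos: [0.588, 0.1274, 0.1242]
tool_rot: [3.134, 0.007, 1.989]
contact_force: [-0.4, -0.4, -1.1]
finger_gap: 0.0381
```

```bash
python3 - <<'E'
from h import *
s=observe();print(s["t"],s["eef_pos"],s["tool_rot"],s["contact_force"],s["torque"],s["finger_gap"])
w=grab_frame("wrist");show(w,"w27c",(240,200,160,160),4)
E
```

```text
27.15 [0.58796259 0.12740371 0.12418906] [3.13405119 0.00738763 1.98861794] [-0.35869358 -0.40173313 -1.05073949] [-0.03402854  0.05334142  0.01174998] 0.038076038862423514
```

View pics/w27c.png

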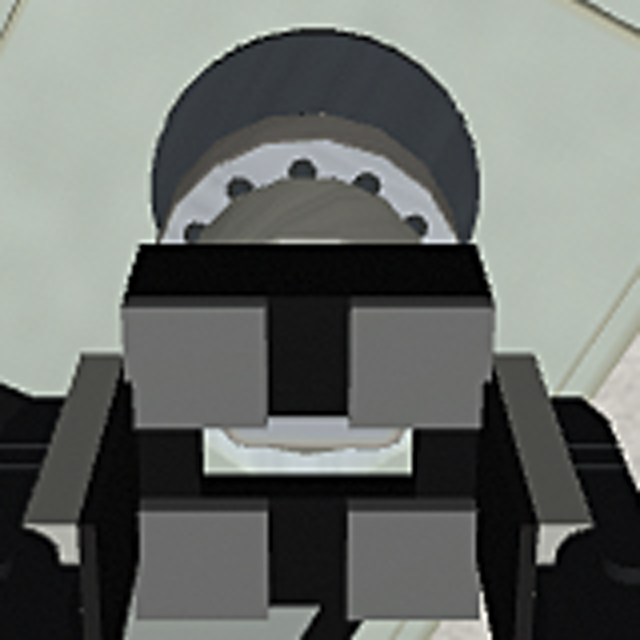

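>>> {"method": "move_arm", "body": {"targets": [[170,[0.0005,0,0.001],0],[170,[0.0005,0,0.003],0],[170,[0.0005,0,0.005],0],[170,[0.0005,0,0.005],0]]}}

```text
t: 27.7
eef_pos: [0.5876, 0.1278, 0.119]
tool_rot: [3.134, 0.007, 1.989]
contact_force: [-1.4, 0.0, -0.9]
finger_gap: 0.0383
```

```bash
python3 - <<'E'
from h import *
s=observe();print(s["t"],s["eef_pos"],s["tool_rot"],s["contact_force"],s["torque"],s["finger_gap"])
w=grab_frame("wrist");show(w,"w28c",(240,200,160,160),4)
E
```

```text
27.7 [0.58764774 0.12784052 0.11899854] [3.13441688 0.00727141 1.98865288] [-1.43421115  0.04513423 -0.89567886] [-0.07816247  0.31195889  0.02758354] 0.03826046905582571
```

View pics/w28c.png

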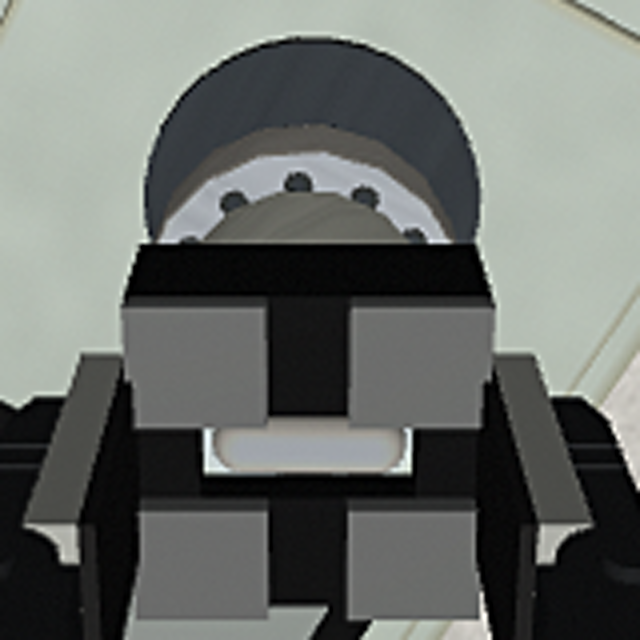

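>>> {"method": "move_arm", "body": {"targets": [[170,[0,-0.001,0],0],[170,[0,-0.001,0.002],0],[170,[0,-0.001,0.004],0],[170,[0,-0.001,0.006],0],[170,[0,-0.001,0.008],0],[170,[0,-0.001,0.008],0]], "force": 80}}

```text
t: 28.5
eef_pos: [0.5871, 0.1276, 0.1115]
tool_rot: [3.133, 0.007, 1.989]
contact_force: [-0.8, 0.9, 7.9]
finger_gap: 0.0376
```

```bash
python3 - <<'E'
from h import *
s=observe();print(s["t"],s["eef_pos"],s["tool_rot"],s["contact_force"],s["torque"],s["finger_gap"])
w=grab_frame("wrist");show(w,"w29c",(240,200,160,160),4)
E
```

```text
28.5 [0.58713108 0.12762539 0.11148191] [3.13335931 0.0071977  1.98876646] [-0.7727652   0.92807087  7.86877921] [ 0.22320347  0.22218312 -0.03469929] 0.037629147592155604
```

View pics/w29c.png

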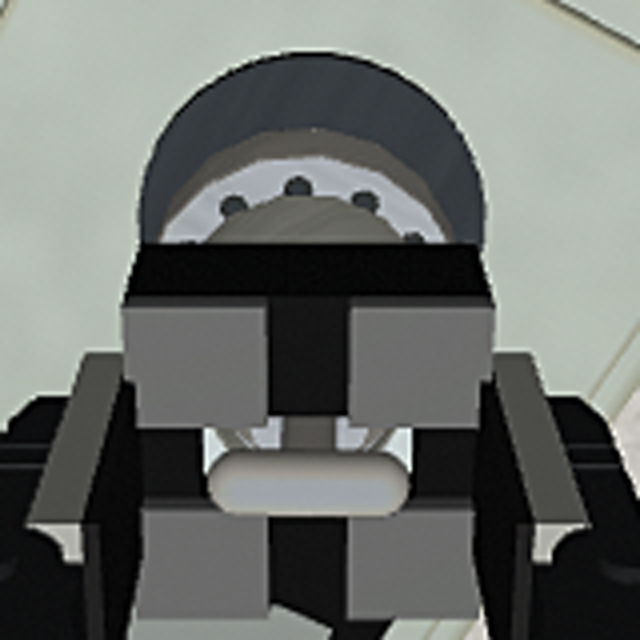

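>>> {"method": "move_arm", "body": {"targets": [[170,[0,0,0.0007],0],[170,[0,0,0.0013],0],[170,[0,0,0.0013],0],[170,[0,0,0.0013],0]]}}

```text
t: 29.05
eef_pos: [0.5872, 0.1277, 0.1108]
tool_rot: [3.133, 0.007, 1.989]
contact_force: [-0.8, 0.1, 7.8]
finger_gap: 0.0376
```

```bash
python3 - <<'E'
from h import *
for i in range(3):
    w=grab_frame("side");s=observe();print(s["t"],s["eef_pos"],s["tool_rot"],s["contact_force"],s["torque"],s["finger_gap"])
E
```

```text
29.1 [0.58722497 0.12769135 0.11080571] [3.13266762 0.00724531 1.98879003] [-2.17539008 -0.02759199  7.98954529] [0.07869743 0.49050923 0.03877883] 0.03729227359861484
29.15 [0.58725204 0.12771998 0.11082922] [3.13259635 0.00718858 1.98878588] [-2.23244528 -0.04430811  7.84891723] [ 0.10899746  0.52957519 -0.01516989] 0.037851197420951714
29.2 [0.58719673 0.12769659 0.11080013] [3.1327036  0.00720269 1.988795  ] [-2.27623277 -0.78798352  7.72461631] [0.16823688 0.47341942 0.01328503] 0.03760315552552647
```

>>> {"method": "move_arm", "body": {"targets": [[170,[0,-0.0003,0.001],0],[170,[0,-0.0003,0.0015],0],[170,[0,-0.0003,0.0015],0]]}}

```text
t: 29.58
eef_pos: [0.5872, 0.1277, 0.11]
tool_rot: [3.132, 0.007, 1.989]
contact_force: [-2.3, 0.2, 8.3]
finger_gap: 0.0375
```

```bash
python3 - <<'E'
from h import *
f=grab_frame("side");s=observe();print(s["t"],s["eef_pos"],s["tool_rot"],s["contact_force"],s["torque"],s["finger_gap"])
w=grab_frame("wrist");show(w,"w30c",(240,200,160,160),4)
d=np.array([np.cos(1.99),np.sin(1.99),0])
F=lambda X:((proj(w,X)-[240,200])*4+1.5).round()
crops("30")
E
```

```text
29.625 [0.58722104 0.12770838 0.11000383] [3.13156826 0.00730522 1.98881825] [-1.27147699  0.22978746  7.96688393] [ 0.15137043  0.41924054 -0.05863357] 0.03748610500597737
```

View pics/w30c.png

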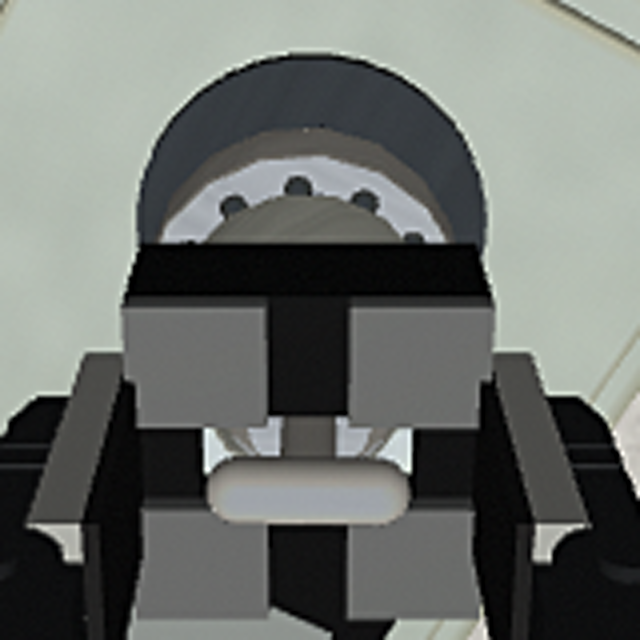

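View pics/c30.png

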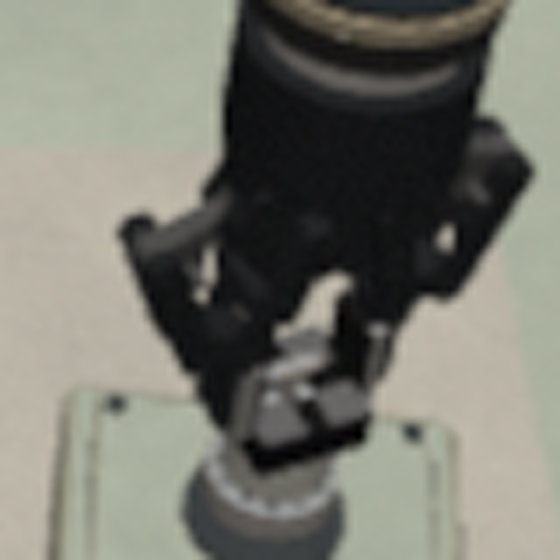

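```bash
python3 - <<'E'
from h import *
w=grab_frame("wrist");s=observe();R=toolR()
o=lambda x,y:(240+(x+.5)/4-.5,200+(y+.5)/4-.5)
z=s["eef_pos"][2]+.0317
q=[onz(w,*o(*p),z) for p in [(122,307),(494,304),(475,618),(142,618)]]
T=[R.T@(x-s["eef_pos"]) for x in q]
print(np.round(T,4),np.mean(q,0),np.mean(T,0))
for zz in (.1475,):
    b=onz(w,*o(308.5,491.5),zz);print(b,R.T@(b-s["eef_pos"]))
    # apparent bar length/height
    a1=onz(w,*o(207,491),zz);a2=onz(w,*o(411,491),zz);print("len",np.linalg.norm(a1-a2))
E
```

```text
[[-0.0191 -0.0205 -0.0318]
 [ 0.0204 -0.021  -0.0321]
 [ 0.0199  0.0188 -0.0317]
 [-0.0185  0.0189 -0.0314]] [0.58566195 0.12800501 0.14171658] [ 0.00067443 -0.00095786 -0.03171692]
[0.58489443 0.12775857 0.1475    ] [ 0.0007186  -0.0017015  -0.03750854]
len 0.021703428913963457
```

>>> {"method": "move_arm", "body": {"targets": [[170,[0,-0.0008,0.0003],0],[170,[0,-0.001,0.0005],0],[170,[-0.0001,-0.001,0.0005],0.1],[170,[-0.0002,-0.001,0.0005],0.2],[170,[-0.0002,-0.001,0.0005],0.2]]}}

```text
t: 30.45
eef_pos: [0.5871, 0.1272, 0.1103]
tool_rot: [3.128, 0.005, 1.787]
contact_force: [0.6, 0.9, 8.2]
finger_gap: 0.0375
```

```bash
python3 - <<'E'
from h import *
s=observe();print(s["t"],s["eef_pos"],s["tool_rot"],s["contact_force"],s["torque"],s["finger_gap"])
w=grab_frame("wrist");show(w,"w31c",(240,200,160,160),4)
E
```

```text
30.45 [0.58712732 0.12724673 0.11034452] [3.12838406 0.00519688 1.78739472] [0.55536067 0.88607157 8.23173754] [ 0.09276472  0.00568769 -0.07239198] 0.037540446769078195
```

View pics/w31c.png

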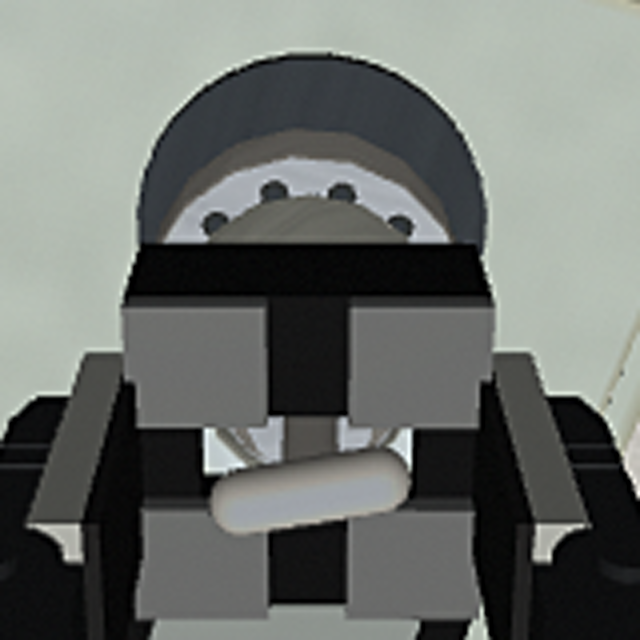

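>>> {"method": "move_arm", "body": {"targets": [[170,[-0.0001,0,0.0007],0.12],[170,[-0.0002,0,0.0007],0.25],[170,[-0.0003,-0.0001,0.0007],0.35],[170,[-0.0003,-0.0001,0.0007],0.35]]}}

```text
t: 31.0
eef_pos: [0.5879, 0.127, 0.1105]
tool_rot: [3.125, -0.0, 1.437]
contact_force: [0.9, 0.9, 7.6]
finger_gap: 0.0381
```

```bash
python3 - <<'E'
from h import *
s=observe();print(s["t"],s["eef_pos"],s["tool_rot"],s["contact_force"],s["torque"],s["finger_gap"])
w=grab_frame("wrist");show(w,"w32c",(240,200,160,160),4)
E
```

```text
31.0 [0.58792144 0.12701035 0.11052884] [ 3.12532383e+00 -2.32240467e-04  1.43688101e+00] [0.85222451 0.87661037 7.62559494] [ 0.09311807  0.0196452  -0.06782285] 0.03812650599735221
```

View pics/w32c.png

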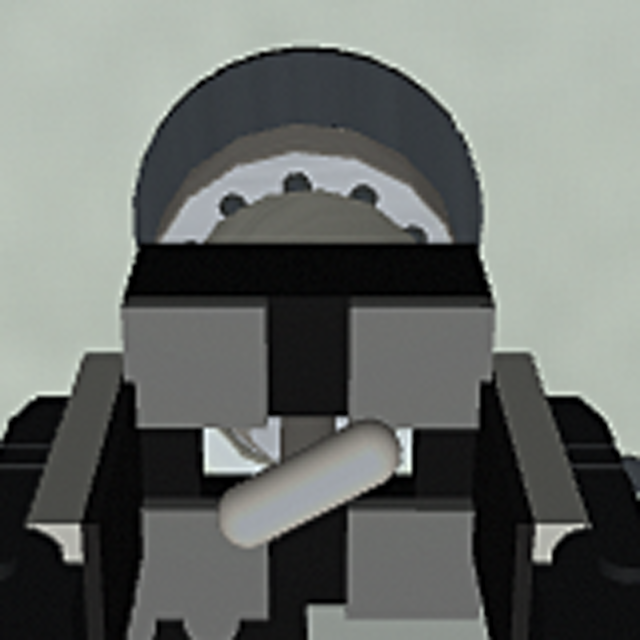

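>>> {"method": "move_arm", "body": {"targets": [[170,[-0.0001,-0.0001,0.0006],0.15],[170,[-0.0003,-0.0003,0.0007],0.32],[170,[-0.0004,-0.0004,0.0008],0.5],[170,[-0.0005,-0.0005,0.0008],0.6],[170,[-0.0005,-0.0005,0.0008],0.6]]}}

```text
t: 31.68
eef_pos: [0.5882, 0.1266, 0.1106]
tool_rot: [3.127, -0.011, 0.836]
contact_force: [-0.5, -1.0, 7.8]
finger_gap: 0.0381
```

```bash
python3 - <<'E'
from h import *
s=observe();print(s["t"],s["eef_pos"],s["tool_rot"],s["contact_force"],s["torque"],s["finger_gap"])
w=grab_frame("wrist");show(w,"w33c",(240,200,160,160),4)
E
```

```text
31.675 [0.58815504 0.12655383 0.11055822] [ 3.12685851 -0.01076905  0.83644016] [-0.46530233 -0.96705965  7.7791588 ] [-0.10464817  0.08371594 -0.04120983] 0.03812832265435633
```

View pics/w33c.png

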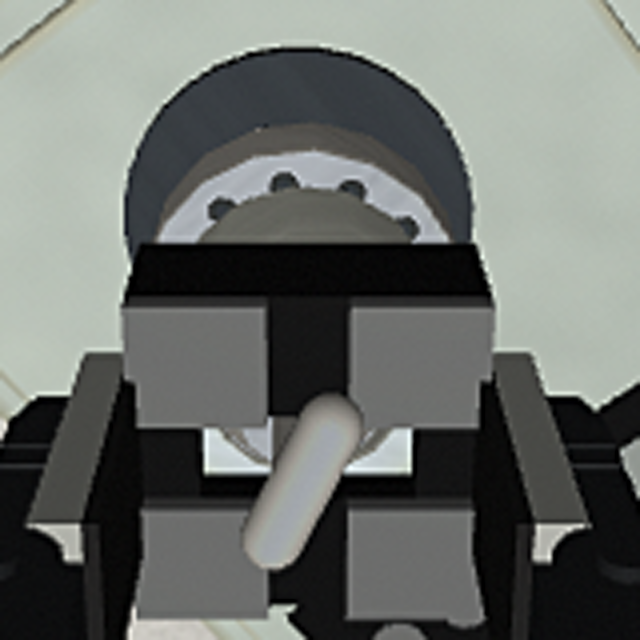

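>>> {"method": "move_arm", "body": {"targets": [[170,[-0.0003,0,0.0004],0.15],[170,[-0.0005,-0.0002,0.0005],0.3],[170,[-0.0007,-0.0003,0.0005],0.416],[170,[-0.0007,-0.0003,0.0005],0.416],[170,[-0.0007,-0.0003,0.0005],0.416]]}}

```text
t: 32.35
eef_pos: [0.5882, 0.1262, 0.1109]
tool_rot: [3.132, -0.018, 0.421]
contact_force: [0.1, -0.5, 8.3]
finger_gap: 0.0381
```

```bash
python3 - <<'E'
from h import *
s=observe();print(s["t"],s["eef_pos"],s["tool_rot"],s["contact_force"],s["torque"],s["finger_gap"])
w=grab_frame("wrist");show(w,"w34c",(240,200,160,160),4)
E
```

```text
32.35 [0.58821709 0.12621628 0.1108701 ] [ 3.13167298 -0.01758342  0.42137428] [ 0.13713506 -0.46379382  8.316574  ] [-0.10295078  0.11830839 -0.04199837] 0.03805218816352962
```

View pics/w34c.png

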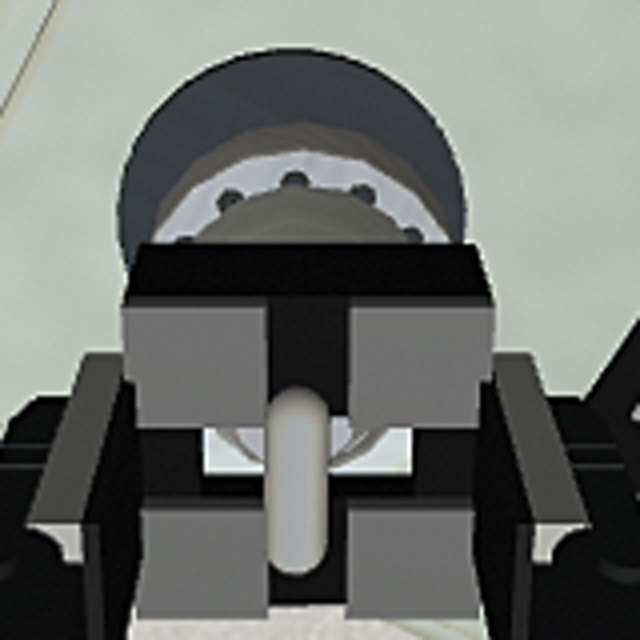

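>>> {"method": "move_arm", "body": {"targets": [[170,[-0.0008,0,0.0003],0],[170,[-0.0016,0,0.0003],0],[170,[-0.0016,0,0.0003],0]]}}

```text
t: 32.78
eef_pos: [0.588, 0.1259, 0.1115]
tool_rot: [3.131, -0.021, 0.421]
contact_force: [0.8, 1.8, 6.5]
finger_gap: 0.0375
```

```bash
python3 - <<'E'
from h import *
s=observe();print(s["t"],s["eef_pos"],s["tool_rot"],s["contact_force"],s["torque"],s["finger_gap"])
w=grab_frame("wrist");show(w,"w35c",(240,200,160,160),4)
E
```

```text
32.775 [0.58797423 0.12592496 0.11151207] [ 3.13129498 -0.0205007   0.42138614] [0.75546557 1.80871668 6.46114708] [ 0.32169233 -0.22575787 -0.01300435] 0.037521778803080504
```

View pics/w35c.png

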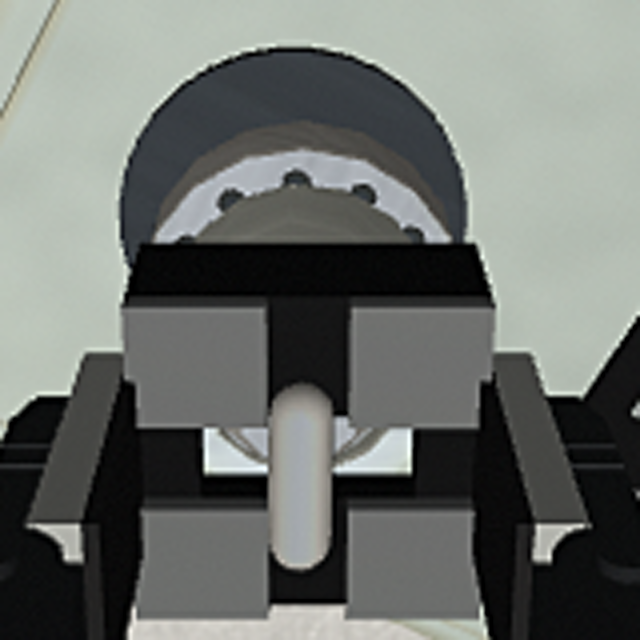

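>>> {"method": "move_arm", "body": {"targets": [[170,[-0.0006,0,0.0006],0],[170,[-0.0013,0,0.0007],0],[170,[-0.0013,0,0.0007],0]]}}

```text
t: 33.2
eef_pos: [0.5879, 0.1259, 0.1117]
tool_rot: [3.131, -0.023, 0.421]
contact_force: [1.7, 2.3, 7.1]
finger_gap: 0.0378
```

```bash
python3 - <<'E'
from h import *
s=observe();print(s["t"],s["eef_pos"],s["tool_rot"],s["contact_force"],s["torque"],s["finger_gap"])
w=grab_frame("wrist");show(w,"w36c",(240,200,160,160),4)
E
```

```text
33.2 [0.58792416 0.12586672 0.111701  ] [ 3.13113854 -0.02331508  0.42149834] [1.68786586 2.28298641 7.13256836] [ 0.38444538 -0.20923934 -0.02737275] 0.037774220046198834
```

View pics/w36c.png

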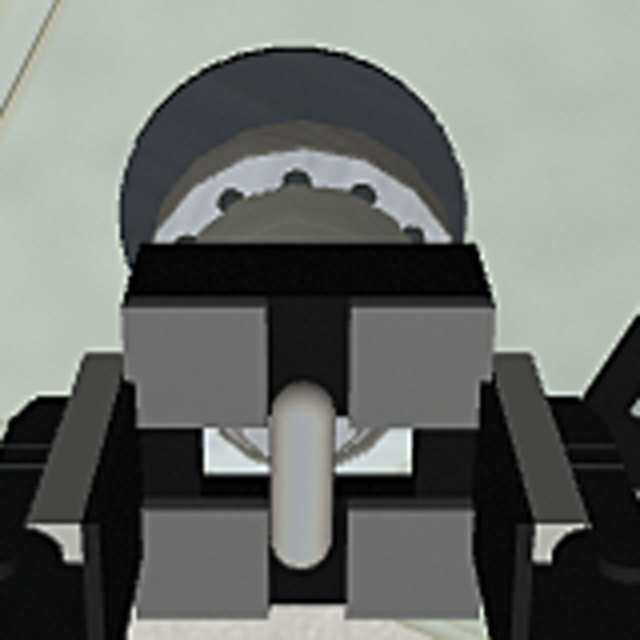

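>>> {"method": "move_arm", "body": {"targets": [[170,[-0.0003,0,-0.001],0],[170,[-0.0003,0,-0.002],0],[170,[-0.0003,0,-0.003],0],[170,[-0.0003,0,-0.0035],0],[170,[-0.0003,0,-0.0035],0]]}}

```text
t: 33.88
eef_pos: [0.5879, 0.1259, 0.1152]
tool_rot: [3.131, -0.024, 0.422]
contact_force: [1.4, 1.7, 2.8]
finger_gap: 0.0374
```

```bash
python3 - <<'E'
from h import *
s=observe();print(s["t"],s["eef_pos"],s["tool_rot"],s["contact_force"],s["torque"],s["finger_gap"])
w=grab_frame("wrist");show(w,"w37c",(240,200,160,160),4)
E
```

```text
33.875 [0.58785156 0.12588441 0.11516241] [ 3.13112231 -0.02377159  0.42160594] [1.4101821  1.73241933 2.78957319] [ 0.41775667 -0.33566232 -0.02750539] 0.03736800801373181
```

View pics/w37c.png

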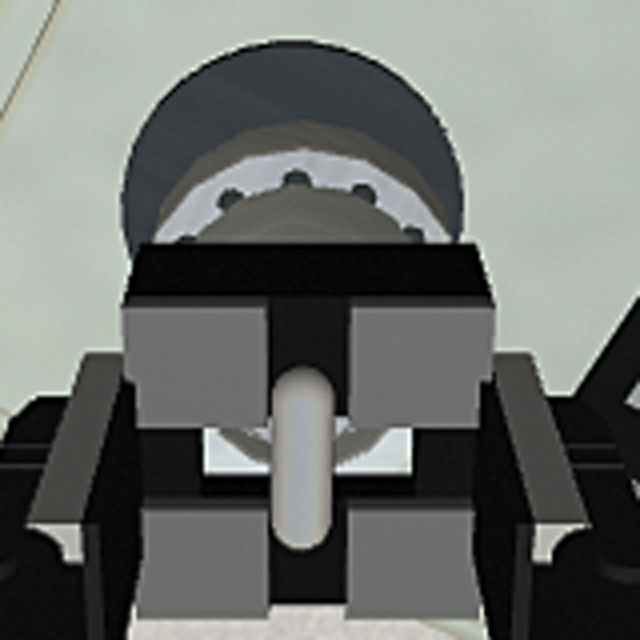

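>>> {"method": "move_arm", "body": {"targets": [[130,[0,0,0],0],[100,[0,0,0],0],[90,[0,0,0],0],[90,[0,0,0],0],[90,[0,0,0],0]]}}

```text
t: 34.55
eef_pos: [0.5878, 0.1259, 0.1152]
tool_rot: [3.131, -0.024, 0.422]
contact_force: [0.5, 0.2, -0.7]
finger_gap: 0.055
```

```bash
python3 - <<'E'
from h import *
s=observe();print(s["t"],s["eef_pos"],s["tool_rot"],s["contact_force"],s["torque"],s["finger_gap"])
w=grab_frame("wrist");show(w,"w38c",(240,200,160,160),4)
E
```

```text
34.55 [0.58778421 0.12587091 0.11516072] [ 3.13116646 -0.02365462  0.42157531] [ 0.48320544  0.16328251 -0.74060902] [0.07437076 0.04929106 0.02429896] 0.0550375716870479
```

View pics/w38c.png

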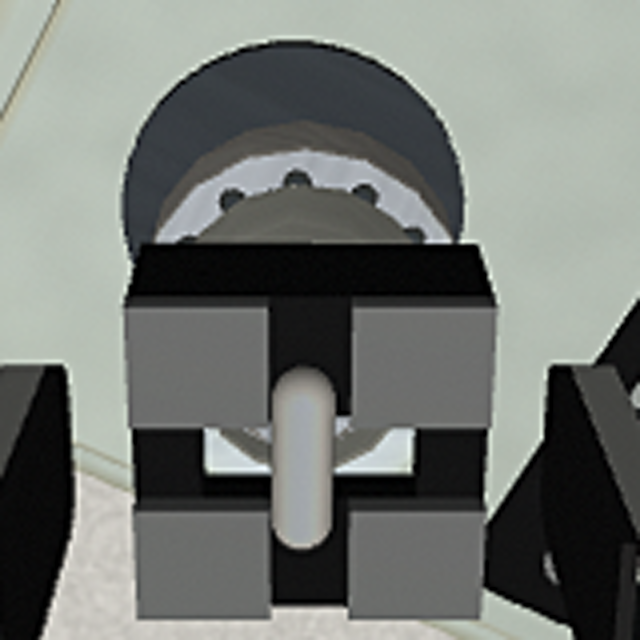

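>>> {"method": "move_arm", "body": {"targets": [[70,[0,0,-0.01],0],[70,[0,0,-0.04],0],[70,[0,0,-0.09],0],[70,[0,0,-0.1],0],[70,[0,0,-0.1],0],[70,[0,0,-0.1],0]]}}

```text
t: 35.35
eef_pos: [0.5846, 0.1257, 0.2139]
tool_rot: [3.132, -0.022, 0.421]
contact_force: [0.1, -0.7, 0.4]
finger_gap: 0.0616
```

```bash
python3 - <<'E'
from h import *
s=observe();print(s["t"],s["eef_pos"],s["tool_rot"],s["contact_force"],s["finger_gap"])
w=grab_frame("wrist");show(w,"w39c",(240,140,160,160),4)
crops("39")
a=cv2.imread("pics/s39.png");b=cv2.imread("pics/c39.png");h=min(a.shape[0],b.shape[0])
cv2.imwrite("pics/sc39.png",cv2.resize(np.hstack([a[:h],b[:h]]),None,fx=.71,fy=.71))
show(grab_frame("scene"),"c39full")
F=lambda X:((proj(w,X)-[240,140])*4+1.5).round()
# predicted top corners for z=.129+.0175, yaw .42
for zz in (.129,.133,.126):
    for c in [(.5855,.1278)]:
        y=.425;P=[[c[0]+np.cos(y)*a-np.sin(y)*b,c[1]+np.sin(y)*a+np.cos(y)*b,zz+.0175] for a,b in ((-.02,.02),(.02,.02),(.02,-.02),(-.02,-.02))];print(zz,F(P).tolist())
E
```

```text
35.35 [0.58461661 0.12567865 0.21388586] [ 3.13150979 -0.02178757  0.42149291] [ 0.06460918 -0.6822192   0.37832956] 0.06158161616608503
0.129 [[196.0, 303.0], [423.0, 301.0], [418.0, 509.0], [203.0, 512.0]]
0.133 [[195.0, 309.0], [426.0, 307.0], [420.0, 518.0], [202.0, 521.0]]
0.126 [[197.0, 299.0], [422.0, 297.0], [417.0, 503.0], [204.0, 506.0]]
```

View pics/w39c.png

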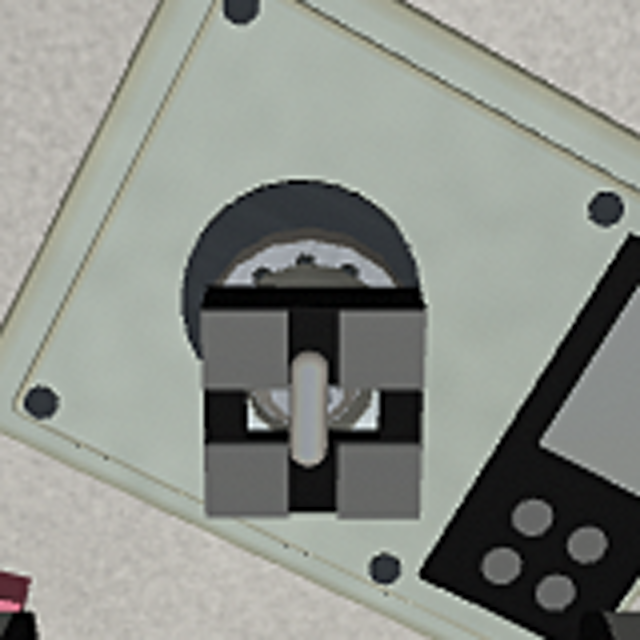

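View pics/sc39.png

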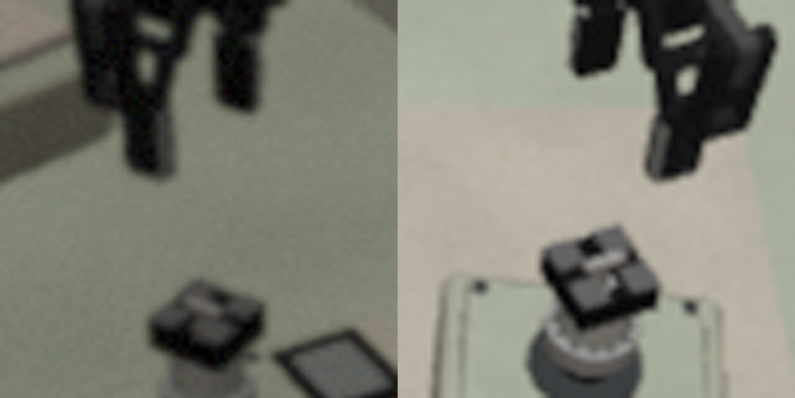

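View pics/c39full.png

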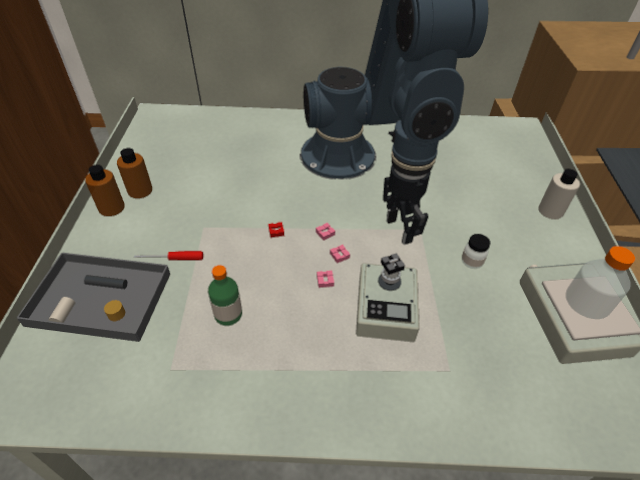

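```bash
python3 - <<'E'
from h import *
w=grab_frame("wrist")
o=lambda x,y:(240+(x+.5)/4-.5,140+(y+.5)/4-.5)
q=[onz(w,*o(*p),.1465) for p in [(200,311),(427,309),(420,518),(206,518)]]
print(np.mean(q,0),[np.linalg.norm(a-b).round(4) for a,b in zip(q,q[1:])], onz(w,*o(308.5,408),.1475))
print(hand_in())
E
```

```text
[0.58685229 0.12667131 0.1465    ] [np.float64(0.0401), np.float64(0.0403), np.float64(0.0398)] [0.58517731 0.12816473 0.1475    ]
the job is handed in; nothing more can be done
None
```

The bearing, spacer and black retainer are on the shaft. I pressed the retainer down, turned it a quarter turn, let go, and handed the job in at about 35 s. No verdict was reported.

**Last checks:**
- **Lock:** in the last pictures the bar lies across the cross groove between the pads. The retainer's apparent size matches an underside height of about 129 mm. It stayed put when the fingers opened and was still in place after the arm backed off.
- **Position:** the retainer measured about 2 mm off the bar's centre (limit 4 mm), and the camera is good to about 2 mm.
- **Forces:** contact force on the tool stayed below 9 N in every reading. The arm was clear of everything at hand-in.
- **Bystanders:** the bottle, jar and screwdriver look unmoved in the scene picture; I did not measure them.

**What disagreed with the description:**
- **Fingertips:** by two cameras they were roughly 20–30 mm behind the reported TCP, not 17 mm ahead of it. My first close on the bearing missed above it for that reason. I then set grasp heights from the pictures and the force reading.
- **Press force:** the spring pushed back with about 8 N where I expected about 10 N for the travel I worked out. I pressed slightly further, and the free quarter turn showed the pads had cleared the bar.
- **Tool tilt:** the tool leaned up to about 0.024 rad during the press. The retainer looked level after release, though I did not measure its angle.

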